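Unlock the tube block of a mixer with its push-to-turn selector and lift it out

ROBOT

A 6-joint arm with a two-finger parallel gripper is mounted at the origin on a cart in front of the work surface, level with it; the furniture and walls round the work are solid. World frame = base frame: x ahead of the robot, y to its left, z up, the work surface at z = 0. Lengths are in m, angles in degrees, forces in N, time in s.
With the tool pointing down it reaches from about 0.375 to 0.975 m from the base axis. Payload 3.8 kg.
Tool frame: the origin (TCP) lies at the very end of the fingers, on their centre line; the grasp point (between the pads) lies 19 mm behind it; z points along the fingers, y is the direction in which the jaws open and shut (so a half turn about z gives the same grasp; the last joint's range is limited). The gripper opens to 85 mm and grips with 20 to 120 N. Pads are 22 mm wide; open, the fingers measure 114 mm over their backs; the gripper's body (76 mm by 85 mm) begins 54 mm behind the grasp point. The pads swing forward as they close: fully open they stand 13 mm farther back than shut.
Start: joints at [-66.973, 15.12, 91.902, -0, 72.978, -2.114], TCP at [0.287, -0.611, 0.231] pointing down, gripper open.
Joint ranges: [-150.88, 150.88], [-54.13, 125.18], [17.81, 147.31], [-75.09, 255.09], [0, 152.58], [-146.25, 146.25]. Speed limits (degrees/s): [147.25, 147.25, 180, 180, 180, 180].

INTERFACE

Orientations are given as a 3x3 rotation matrix whose columns are the frame's x, y, z axes.
In Python, from cell import r, snapshot, order gives the robot as it stands. The module is installed in compiled form; this text tells all that it offers.
- The arm moves only by the tool arm_command, never from a script. Its argument "steps" is text: rows parted by semicolons, each of 7 numbers parted by spaces: the shift along the tool's x, y, z as a fraction of full scale, then the turn, a rotation vector about the tool's x, y, z as a fraction of full scale, then the closure, from -1 (fully open) to 1 (shut). A call has 1 to 10 rows; each row is the pose to reach, as a shift and turn from the pose commanded when the call began, along the tool's axes at that moment; what a row does not reach only later rows make up. Full scale, the value 1, is 1000 mm for a shift and 90 degrees for a turn. A row lasts 1/8 s, in which the tool goes at most 62.5 mm and 10.7 degrees, less where a joint would pass 70% of its speed; a pose out of reach is approached as far as the arm can. A call with a number of a shift or a turn outside -1 to 1 is refused whole. A call with a gripper value outside its range is refused whole. The fingers move at their own pace and stop on an object; "force" is the grip in N (left out, the last holds). Time passes only in rows, so rows that repeat a pose let the fingers close. It gives the time, the measured TCP pose, the force and the opening at its end, in the units of the state.
- r.state(): the state, without advancing time (a new reading comes with each control period).
- snapshot(name): name is "scene" or "top" or "wrist"; returns a dict with "img" (400x640x3 uint8, blue, green, red), "range_z" (400x640 float32, m along the optical axis (not along the pixel's ray), 0 where there is no reading), "intrinsics" (3x3 intrinsics, pixels), "k1" (the pictures are not rectified: a ray, as slopes to the right and down, at radius r is drawn at 1 + k1 r^2 times it, then the intrinsics apply), "xyz" and "orientation" of the camera in the world. Camera axes: x right, y down, z forward; pixel columns grow to the right and rows downward; lengths in m; the calibration is good to about 2 mm. A picture is of the moment at which its call begins.
- order.sign_off(): hands the job in, once; it reports no verdict.
The state is a dict: "time": time; "joints": joint angles; "joint_velocities": joint speeds; "joint_torque": joint torques, N m; "ee_pos": TCP position; "tool_rot": TCP orientation; "ft_force": force on the tool from outside, world axes, zero at the start; "wrist_torque": the same for the moment, N m; "gripper_width": finger opening in m.
Only numpy, scipy, OpenCV 4.12 (cv2) and the standard library are available. Lean on these libraries where they do the work, as an engineer would, in place of code of your own. Each camera call takes 0.05 s, during which the arm holds its last target.

TASK

Take the tube block out of the mixer. Its guarded selector must be pushed in to leave a setting: turn it anticlockwise to the release catch (the second one after the run arc, marked by two studs) without running past it, and let it spring fully out there; only then does its locking disc let the block go. Then lift the block out by its bar and set it down gently, upright, on the middle of the foam tray beside the mixer, leaving the other things where they stand.

Things in the scene. Friction and masses are not known exactly. Their poses are not given: they have to be found in the camera images.
- mixer: white bench tube mixer, fixed, 150 (x) x 224 (y) x 70 mm high; origin at the centre of its underside, z up; its front with the dark display faces its own -x. Flat panel at z = 70 mm. The selector's vertical axis is at (0, -50) mm in this frame, the well with the tube block is centred at (0, 29) mm
- dial_grip (a point): selector: point on its axis half-way up the black grip bar, 99.5 mm above the mixer's underside when out; moves with the selector. Bar 14 mm wide, 44 long, top 15 mm above this point, foot 11 mm below on the skirt. The bar's pointer end (white line) points at angle a = -3.10 rad + joint dial in the mixer's frame; this point's x axis is at joint dial in that frame
- dial_skirt (a point): selector: point on its axis at the top of the round black skirt (47 mm diameter, 8 mm high) on which the bar stands, 88.5 mm above the mixer's underside when out. Below the skirt is a 3 mm thick steel locking disc, 84 mm diameter, with one straight flat 23 mm from the axis. Pressing on bar, skirt or disc pushes the selector in; the tube block's wall is 46 mm from the axis
- dial (a joint): turn of the selector, rad, grows anticlockwise seen from above. Run arc -0.6 to 0 (ticks): turns freely. Then three catches, nominally at 0.7 (one stud: pause), 1.4 (two studs: release), 2.1 (three studs: transport lock). The studs mark the catches only roughly: the real pause catch lies up to 0.05, the release catch up to 0.15 rad either side, unknown each time, with about 0.07 rad of play: find it by feel
- dial_push (a joint): how far the selector is pushed in, m: 0 out, 0.006 bottom; spring 6 N out, 10 N at the bottom. It leaves the run arc or a catch only when over 4 mm in. Let go between catches it stays about 3.5 mm in, still turns, and springs out by itself once over a catch, where it then resists turning; held at the bottom it passes over catches unnoticed
- tube_block_bar (a point): middle of the tube block's lifting bar: grey, round, 12 mm thick, 72 mm long along the block's y, 110 mm above the block's underside, on 6 mm posts at y = +-30 mm. Lift straight up: the block stands 50 mm deep in the well with 2.5 mm play, axes along the mixer's
- tube_block_foot (a point): centre of the tube block's underside, axes as the block's. A low ledge on the block's -y side lies under the selector's locking disc, except when the disc's flat faces it (release catch): until then the block lifts only about 7 mm
- tube_block: aluminium tube block, loose, 66 (x) x 94 (y) x 65 mm, 0.3 to 0.6 kg, two rows of white tube caps (x = +-21 mm) up to 79 mm above its underside; origin at the centre of its underside
- foam_tray: grey square foam tube tray, fixed, 154 x 154 mm, flat top 42 mm above the bench; origin at the centre of its underside. On the left or right of the mixer
- tube_rack: full rack of red-capped sample tubes, 83 x 121 x 101 mm, loose, origin at its underside; on the other side of the mixer. Leave alone
- specimen_cup: lidded specimen cup, diameter 53, 59 mm high, loose. Leave alone
- brown_bottle: brown reagent bottle, diameter 49, 95 mm high, loose. Leave alone

How it is judged (in metres and radians):
On the way:
1. the selector has sprung fully out in the release catch, the block still in its well (value of joint dial between 1.15 and 1.65 rad and value of joint dial_push below 0.0015 m and z of tube_block_foot in the frame of mixer below 0.03 m), for 0.3 s.
At the end, for the whole second after the job is handed in: the selector is fully out (within 1.5 mm) in the release catch (dial 1.15 to 1.65), and the tube block stands at rest, upright within 0.1 rad, on the foam tray's top with the centre of its foot within 40 mm of the tray's middle in the tray's x and y (value of joint dial between 1.15 and 1.65 rad and value of joint dial_push below 0.0015 m and x of tube_block_foot in the frame of foam_tray between -0.04 and 0.04 m and y of tube_block_foot in the frame of foam_tray between -0.04 and 0.04 m and z of tube_block_foot in the frame of foam_tray between 0.036 and 0.048 m and angle between tube_block's own z axis and vertical below 0.1 rad and linear speed of tube_block below 0.02 m/s); the robot touches nothing.
It fails at once if the selector is turned past the release catch (dial over 1.8) (value of joint dial above 1.8 rad).
It fails at once if the tube block is dropped (let go while it moves faster than 0.4 m/s) (linear speed of tube_block above 0.4 m/s and contact force between the fingers and tube_block below 0.3 N).
It fails at once if the tube block is slammed on the tray (over 45 N) (contact force between tube_block and foam_tray above 45 N).
It fails at once if the tube block is tipped over (more than 0.6 rad) (angle between tube_block's own z axis and vertical above 0.6 rad).
It fails at once if rack, cup or bottle is shifted by more than 30 mm (distance of any of tube_rack, specimen_cup, brown_bottle from where it was at the start of the episode above 0.03 m).
It also fails if it takes over 72 s, if anything falls off the work surface, if the arm or the gripper's body presses on something with over 40 N, if the wrist force passes 120 N, or if a joint passes its speed limit or range.

## Working session

There is one attempt and no reset: what is moved stays moved. The work goes in short steps, Python scripts to look and compute and a tool call to move; the robot and the scene stay as the last step left them, time stands still between calls to the robot, and variables do not carry over. Pictures are saved under pics/ and viewed, and the job is handed in when it is done.

Besides the shell and the picture viewer there is one more tool, called after "Request:" as name(argument=value, ...) on one line, values as JSON. arm_command: Moves the arm, as the interface text tells. Its arguments: {"type":"object","properties":{"steps":{"type":"string"},"force":{"type":"number"}},"required":["steps"]}

```bash
mkdir -p pics; ls
cat > h.py <<'E'
import numpy as np, cv2
from cell import r, snapshot, order
def take(name,fn):
    s=snapshot(name); cv2.imwrite('pics/'+fn+'.png',s['img']); np.savez('pics/'+fn+'.npz',**{k:np.asarray(v) for k,v in s.items()}); return s
def load(fn):
    return dict(np.load('pics/'+fn+'.npz'))
def rays(s):
    K=s['intrinsics'];k1=float(s['k1']);h,w=s['range_z'].shape
    u,v=np.meshgrid(np.arange(w),np.arange(h))
    x=(u-K[0,2])/K[0,0];y=(v-K[1,2])/K[1,1]
    a,b=x.copy(),y.copy()
    for _ in range(20):
        f=1+k1*(a*a+b*b);a=x/f;b=y/f
    return np.stack([a,b,np.ones_like(a)],-1)
def cloud(s):
    p=rays(s)*s['range_z'][...,None]
    return p@s['orientation'].T+s['xyz']
def onplane(s,u,v,z):
    d=s['orientation']@rays(s)[int(round(v)),int(round(u))]
    return s['xyz']+d*(z-s['xyz'][2])/d[2]
def st():
    q=r.state()
    for k,v in q.items(): print(k,np.round(v,4).tolist())
E
python3 - <<'E'
from h import *
for n in ['scene','top','wrist']:
    s=take(n,n+'0'); print(n,s['xyz'],s['orientation'].round(3).tolist(),s['intrinsics'],s['k1'])
st()
E
```

```text
pics
scene [0.06710579 1.04241985 1.12857036] [[-0.894, -0.32, 0.313], [-0.447, 0.613, -0.651], [0.016, -0.722, -0.691]] [[432.84818537   0.         322.56178256]
 [  0.         432.84818537 197.95230206]
 [  0.           0.           1.        ]] -0.09264333542239217
top [0.2425804  0.0693082  1.62420406] [[-0.014, -0.986, 0.166], [-1.0, 0.011, -0.018], [0.016, -0.166, -0.986]] [[503.31583229   0.         329.46881536]
 [  0.         503.31583229 195.87862922]
 [  0.           0.           1.        ]] 0.00728395297786694
wrist [ 0.35456278 -0.57776188  0.37297112] [[0.423, -0.866, -0.267], [-0.906, -0.405, -0.123], [-0.002, 0.294, -0.956]] [[289.11452691   0.         315.43014186]
 [  0.         289.11452691 202.15116172]
 [  0.           0.           1.        ]] -0.027341621968565176
time 0.15
joints [-66.9729, 15.1605, 91.962, -0.001, 72.9777, -2.1141]
joint_velocities [-0.0064, -0.1428, -0.194, 0.1234, -0.0053, -0.1338]
joint_torque [0.0001, -51.5904, -36.796, -0.0, 0.008, 0.0]
ee_pos [0.2866, -0.6105, 0.2302]
tool_rot [[0.9053, 0.4249, -0.0007], [0.4249, -0.9053, 0.0016], [0.0, -0.0017, -1.0]]
ft_force [0.0128, -0.1115, -0.1645]
wrist_torque [-0.0142, 0.0096, -0.0196]
gripper_width 0.0856
```

View pics/scene0.png

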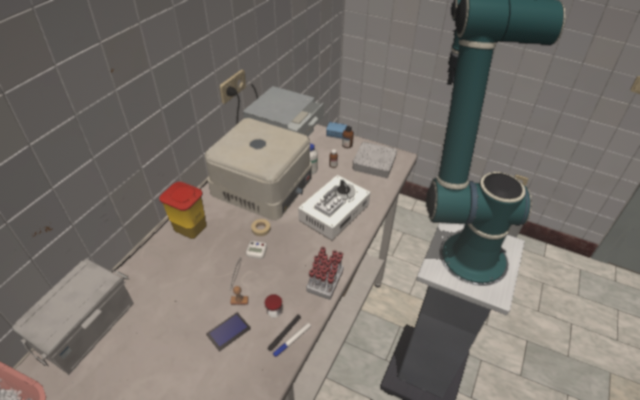

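View pics/top0.png

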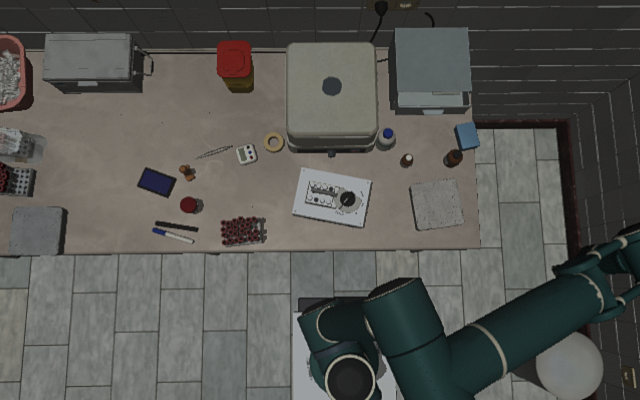

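The top view shows the mixer around (332,196), its selector at (348,200), the tray at (437,205) on the right, the rack at (243,231), the cup at (189,204) and the bottle at (453,158). Next I'll measure these.

Run:
```python
from h import *
s=load('top0');P=cloud(s)
def reg(u0,u1,v0,v1,z0,z1):
    q=P[v0:v1,u0:u1].reshape(-1,3);q=q[(q[:,2]>z0)&(q[:,2]<z1)]
    rc=cv2.minAreaRect((q[:,:2]*1000).astype(np.float32));print(len(q),np.round(q.mean(0),4),np.median(q[:,2]).round(4),rc);return q
print('table',P[200:204,100:130].mean((0,1)))
reg(285,380,160,235,.05,.085)
reg(405,470,175,235,.03,.055)
reg(285,380,160,235,.088,.2)
for u,v in [(348,200),(332,196),(437,205)]: print(u,v,P[v,u].round(4))
img=s['img'];c=cv2.resize(img[160:235,285:385],None,fx=8,fy=8,interpolation=cv2.INTER_CUBIC)[:600,:800];cv2.imwrite('pics/c1.png',c)
s=load('scene0');P=cloud(s)
c=cv2.resize(s['img'][140:240,270:400],None,fx=6,fy=6,interpolation=cv2.INTER_CUBIC);cv2.imwrite('pics/c2.png',c)
```

```text
table [5.05742118e-01 7.35740840e-01 6.04061590e-04]
2910 [0.5012 0.0337 0.0708] 0.0699 ((502.81756591796875, 34.57115173339844), (225.15818786621094, 154.58995056152344), 78.1361083984375)
2251 [ 0.4814 -0.3013  0.0412] 0.0411 ((482.7076416015625, -302.69732666015625), (153.4668731689453, 155.25860595703125), 7.386606216430664)
361 [0.5044 0.0415 0.1078] 0.1009 ((501.8534851074219, 36.83311080932617), (148.5027618408203, 64.54972076416016), 74.25346374511719)
348 200 [ 0.4841 -0.0149  0.1128]
332 196 [0.5025 0.0328 0.0802]
437 205 [ 0.4761 -0.3025  0.042 ]
```

View pics/wrist0.png

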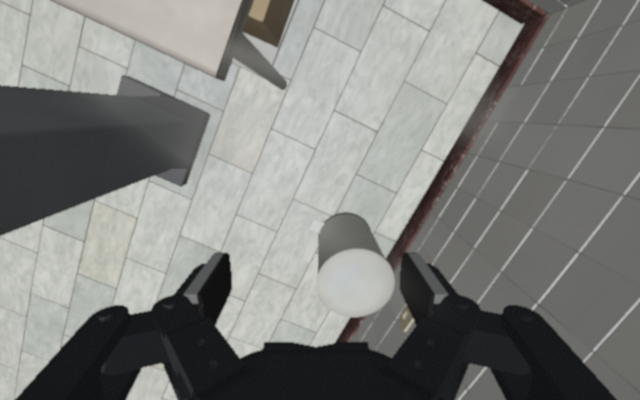

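View pics/c1.png

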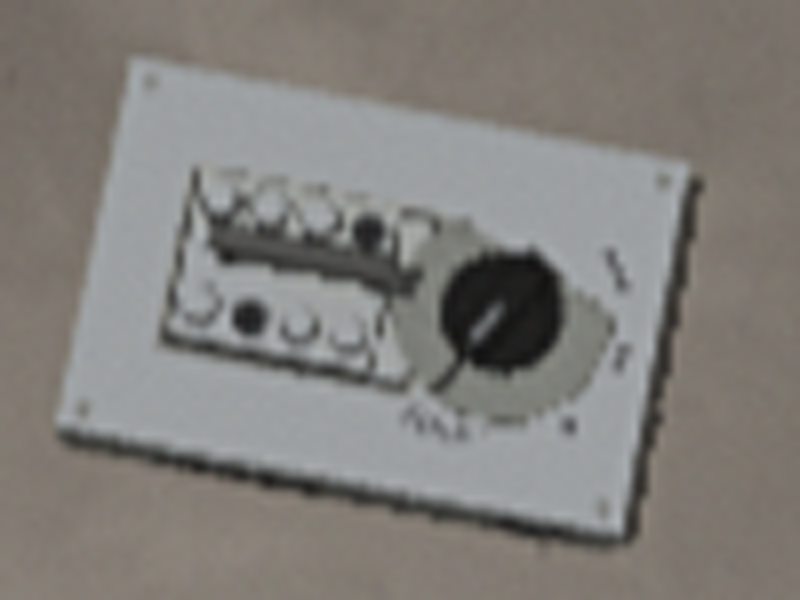

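View pics/c2.png

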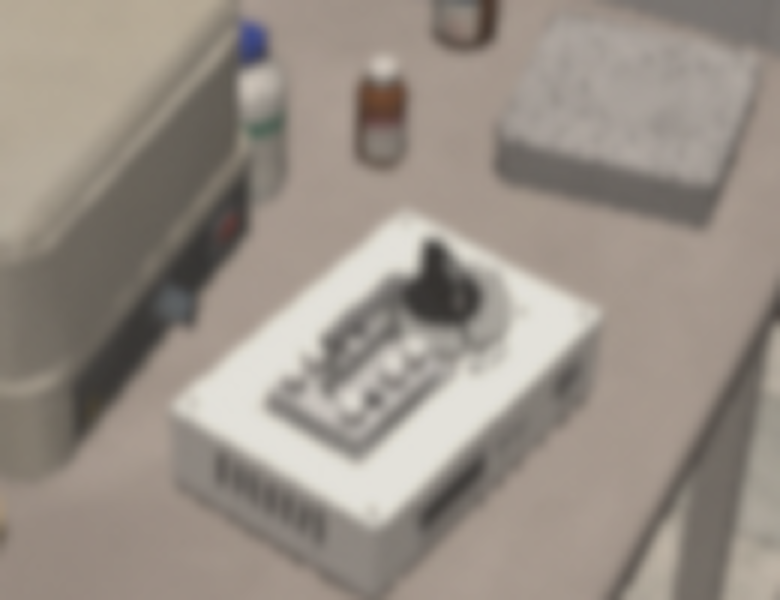

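Mixer: centre ≈ (0.5025, 0.0346), y axis at 78°, so the selector is at ≈ (0.492, -0.014). Tray: centre (0.4827, -0.3027). The footprints match the given sizes. The selector reads about -0.55 rad. Now I'll move above the selector with the jaws across its bar and look with the wrist camera.

Request:
arm_command(steps="0.2 -0.2 -0.04 0 0 0.3 -1; 0.437 -0.453 -0.04 0 0 0.733 -1; 0.437 -0.453 -0.04 0 0 0.733 -1; 0.437 -0.453 -0.04 0 0 0.733 -1; 0.437 -0.453 -0.04 0 0 0.733 -1; 0.437 -0.453 -0.04 0 0 0.733 -1; 0.437 -0.453 -0.04 0 0 0.733 -1; 0.437 -0.453 -0.04 0 0 0.733 -1; 0.437 -0.453 -0.04 0 0 0.733 -1; 0.437 -0.453 -0.04 0 0 0.733 -1")

```text
time: 1.4
ee_pos: [0.4841, -0.031, 0.2704]
tool_rot: [[0.757, -0.654, 0.001], [-0.654, -0.757, -0.0], [0.001, -0.0, -1.0]]
ft_force: [0.6, -0.6, -0.4]
gripper_width: 0.0852
```

```bash
cat >> h.py <<'E'
def go(xyz,yaw_y):
    """shift/turn fractions to bring TCP to xyz, tool down with y axis at yaw_y deg"""
    from scipy.spatial.transform import Rotation as R
    q=r.state();T=np.array(q['tool_rot']);p=np.array(q['ee_pos'])
    a=np.radians(yaw_y);y=np.array([np.cos(a),np.sin(a),0]);z=np.array([0,0,-1.]);x=np.cross(y,z)
    G=np.stack([x,y,z],1)
    print('shift',((T.T@(np.array(xyz)-p))).round(4),'turn',(R.from_matrix(T.T@G).as_rotvec(degrees=True)/90).round(4))
E
python3 - <<'E'
from h import *
s=take('wrist','w1');P=cloud(s)
cv2.imwrite('pics/w1c.png',cv2.resize(s['img'][80:330,130:530],None,fx=2,fy=2,interpolation=cv2.INTER_CUBIC))
st()
q=P.reshape(-1,3);q=q[(abs(q[:,2]-.07)<.003)&(abs(q[:,0]-.5)<.13)&(abs(q[:,1]-.035)<.17)]
print(len(q),cv2.minAreaRect((q[:,:2]*1000).astype(np.float32)),np.median(q[:,2]))
E
```

```text
time 1.45
joints [-6.0196, -7.0785, 111.3873, 0.3976, 75.5685, 124.459]
joint_velocities [-5.5775, -0.9299, 1.0899, -3.227, 0.8828, -10.8781]
joint_torque [-4.6736, -31.2691, -34.1994, -2.3679, 0.5619, 0.1991]
ee_pos [0.4861, -0.0239, 0.2709]
tool_rot [[0.7595, -0.6505, 0.0028], [-0.6505, -0.7595, 0.0065], [-0.002, -0.0068, -1.0]]
ft_force [1.7009, 4.3623, 1.0527]
wrist_torque [0.1147, -0.0539, -0.0258]
gripper_width 0.0852
13454 ((504.99188232421875, 33.58042907714844), (225.04598999023438, 150.7259521484375), 78.1047134399414) 0.07038006360449553
```

View pics/w1.png

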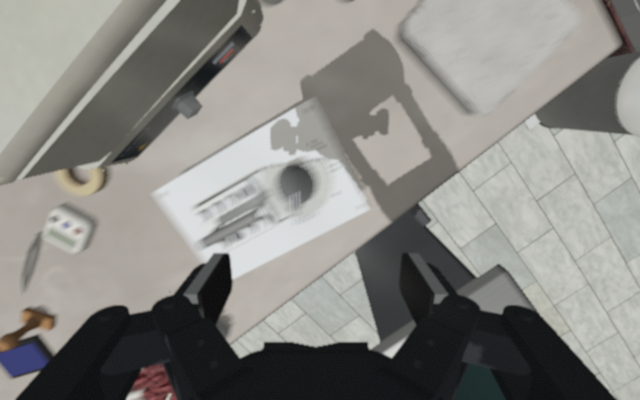

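View pics/w1c.png

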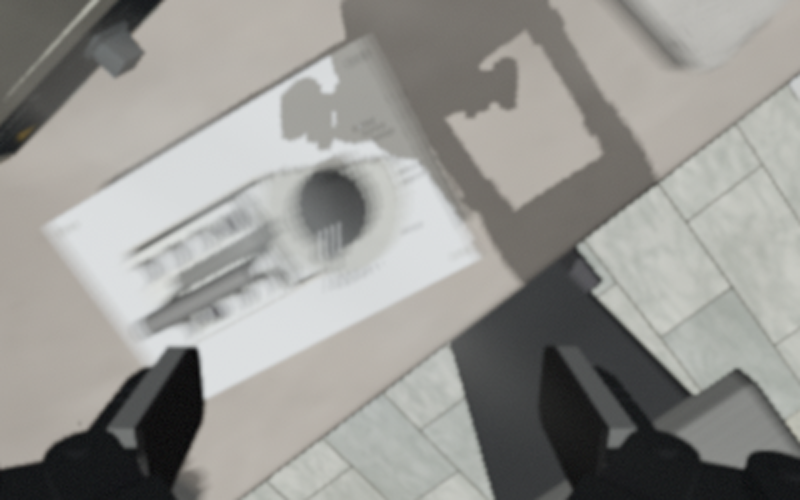

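The picture is blurred because the arm was still moving, so I'll let it settle and look again.

Request:
arm_command(steps="0 0 0 0 0 0 0.2; 0 0 0 0 0 0 0.2; 0 0 0 0 0 0 0.2; 0 0 0 0 0 0 0.2")

```text
time: 1.95
ee_pos: [0.4837, -0.0343, 0.2702]
tool_rot: [[0.755, -0.656, -0.0], [-0.656, -0.755, -0.0], [-0.0, 0.0, -1.0]]
ft_force: [0.3, -0.5, 0.0]
gripper_width: 0.0342
```

Run:
```python
from h import *
s=take('wrist','w2');P=cloud(s)
cv2.imwrite('pics/w2c.png',cv2.resize(s['img'][110:290,170:410],None,fx=3.3,fy=3.3,interpolation=cv2.INTER_CUBIC))
st()
q=P.reshape(-1,3);q=q[(abs(q[:,2]-.07)<.003)&(abs(q[:,0]-.5)<.13)&(abs(q[:,1]-.035)<.17)]
print(len(q),cv2.minAreaRect((q[:,:2]*1000).astype(np.float32)),np.median(q[:,2]))
def reg(name,z0,z1,cx,cy,rad):
    q=P.reshape(-1,3);q=q[(q[:,2]>z0)&(q[:,2]<z1)&(np.hypot(q[:,0]-cx,q[:,1]-cy)<rad)]
    print(name,len(q),q.mean(0).round(4),np.median(q[:,2]).round(4),np.percentile(q[:,2],95).round(4),cv2.minAreaRect((q[:,:2]*1000).astype(np.float32)))
reg('grip top',.108,.125,.4925,-.0145,.03)
reg('skirt',.084,.093,.4925,-.0145,.03)
reg('bar',.128,.145,.509,.063,.05)
```

```text
time 2.0
joints [-6.9796, -7.1601, 111.5315, -0.0047, 75.6306, 123.9737]
joint_velocities [0.4071, 0.1229, -0.1223, 0.1269, 0.0451, 0.0378]
joint_torque [0.0316, -30.208, -37.2256, 0.0021, 0.0027, -0.0018]
ee_pos [0.4837, -0.0342, 0.2702]
tool_rot [[0.7553, -0.6554, -0.0], [-0.6554, -0.7553, -0.0001], [0.0, 0.0001, -1.0]]
ft_force [0.3921, 0.3649, -0.2334]
wrist_torque [0.0007, 0.026, -0.0245]
gripper_width 0.0338
13412 ((505.02630615234375, 33.60645294189453), (224.92922973632812, 150.8959503173828), 78.00811004638672) 0.07035956154915868
grip top 533 [ 0.4954 -0.0167  0.1145] 0.1147 0.1161 ((494.80084228515625, -15.769926071166992), (14.048263549804688, 44.259429931640625), 48.93922805786133)
skirt 791 [ 0.4955 -0.0175  0.0888] 0.0888 0.0902 ((496.10455322265625, -16.57549285888672), (47.379703521728516, 45.40618896484375), 46.05725860595703)
bar 726 [0.5115 0.0589 0.1348] 0.1352 0.1369 ((511.1252746582031, 61.070404052734375), (71.48309326171875, 12.168506622314453), 77.26422119140625)
```

View pics/w2c.png

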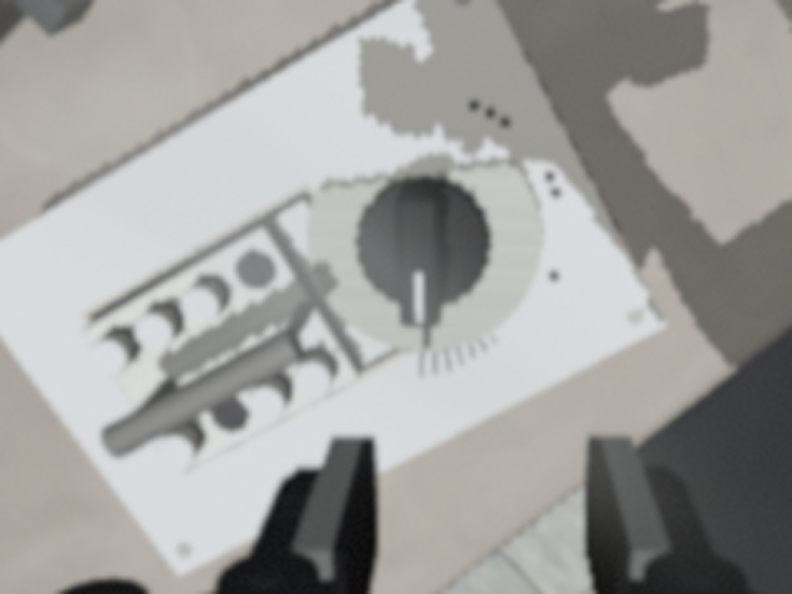

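The sharp view gives these readings:
- **Bar top:** (0.4948, -0.0158), z 0.1147, size 14×44, which matches the spec.
- **Pointer:** at 139° in the world frame, so dial ≈ -0.55.
- **Mixer centre:** (0.505, 0.0336), y axis at 78.0°.

The selector derived from the mixer agrees with the bar to within 0.5 mm.

Run:
```python
from h import *
go([.4946,-.0156,.0920],-131.06)
```

```text
shift [-0.004  -0.0212  0.1782] turn [ 0.0001 -0.      0.0012]
```

Request:
arm_command(steps="-0.004 -0.0212 0.03 0 0 0.001 0.2; -0.004 -0.0212 0.06 0 0 0.001 0.2; -0.004 -0.0212 0.1 0 0 0.001 0.2; -0.004 -0.0212 0.13 0 0 0.001 0.2; -0.004 -0.0212 0.15 0 0 0.001 0.2; -0.004 -0.0212 0.165 0 0 0.001 0.2; -0.004 -0.0212 0.17 0 0 0.001 0.2; -0.004 -0.0212 0.174 0 0 0.001 0.2; -0.004 -0.0212 0.174 0 0 0.001 0.2; -0.004 -0.0212 0.174 0 0 0.001 0.2")

```text
time: 3.25
ee_pos: [0.4954, -0.0144, 0.097]
tool_rot: [[0.756, -0.655, 0.001], [-0.655, -0.756, -0.0], [0.001, -0.001, -1.0]]
ft_force: [-0.1, -0.2, -0.2]
gripper_width: 0.0337
```

Run:
```python
from h import *
s=take('wrist','w3')
cv2.imwrite('pics/w3c.png',cv2.resize(s['img'][180:400,170:460],None,fx=2.7,fy=2.7,interpolation=cv2.INTER_CUBIC))
st();go([.4946,-.0156,.0920],-131.06)
```

```text
time 3.3
joints [-4.5425, 2.9477, 121.1366, -0.0016, 55.8413, 126.3687]
joint_velocities [0.0825, -0.0475, 0.1498, -0.0399, -0.0043, 0.0092]
joint_torque [-0.0176, -34.6311, -31.7553, -0.001, -0.0015, -0.0]
ee_pos [0.4953, -0.0144, 0.097]
tool_rot [[0.7557, -0.6549, 0.0013], [-0.6549, -0.7557, -0.0001], [0.0011, -0.0008, -1.0]]
ft_force [0.5887, 0.127, 0.0275]
wrist_torque [0.0629, 0.016, 0.0268]
gripper_width 0.034
shift [0.0002 0.0014 0.005 ] turn [-0.0005 -0.0007  0.0017]
```

View pics/w3c.png

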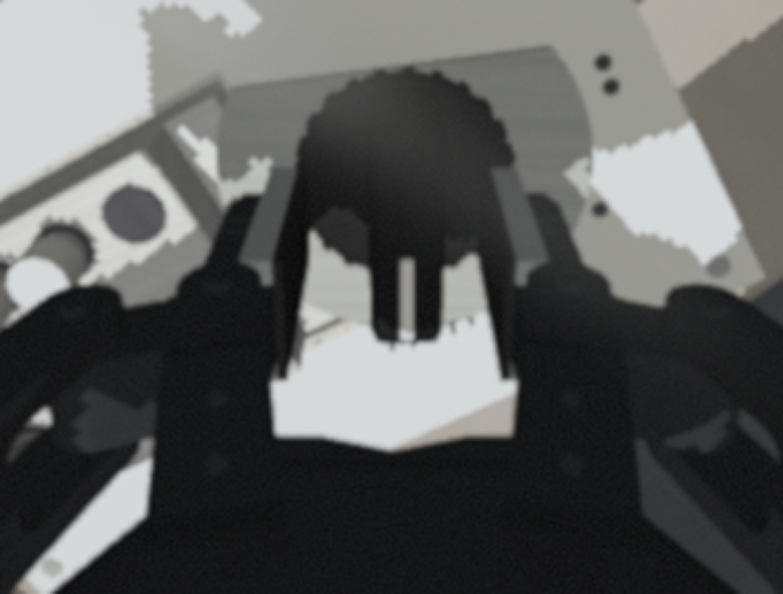

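The bar sits between the pads, nearly centred, with its white line towards the camera bottom. I'll lower a little more and grip.

Request:
arm_command(steps="0 0.001 0.003 0 0 0 0.2; 0 0.001 0.005 0 0 0 0.4; 0 0.001 0.005 0 0 0 0.7; 0 0.001 0.005 0 0 0 0.8; 0 0.001 0.005 0 0 0 0.8", force=40)

```text
time: 3.92
ee_pos: [0.4934, -0.0154, 0.091]
tool_rot: [[0.756, -0.655, -0.002], [-0.655, -0.756, -0.001], [-0.001, 0.001, -1.0]]
ft_force: [-3.3, -2.6, 2.6]
gripper_width: 0.0135
```

Run:
```python
from h import *
st()
```

```text
time 3.925
joints [-4.6567, 3.2897, 121.5023, -0.0449, 55.2926, 126.2792]
joint_velocities [0.0683, 0.0151, -0.0295, -0.0165, -0.0923, -0.0664]
joint_torque [1.3838, -34.484, -32.7862, 0.832, -0.9859, 0.0168]
ee_pos [0.4934, -0.0154, 0.091]
tool_rot [[0.7557, -0.6549, -0.0015], [-0.6549, -0.7557, -0.0005], [-0.0008, 0.0014, -1.0]]
ft_force [-3.3359, -2.5565, 2.6287]
wrist_torque [-0.439, 0.5461, -0.0005]
gripper_width 0.0135
```

Request:
arm_command(steps="0 0.001 0.002 0 0 0 0.8; 0 0.001 0.004 0 0 0 0.8; 0 0.001 0.0055 0 0 0 0.8; 0 0.001 0.0055 0 0 0 0.8")

```text
time: 4.42
ee_pos: [0.4935, -0.0155, 0.0863]
tool_rot: [[0.756, -0.655, -0.0], [-0.655, -0.756, 0.001], [-0.001, -0.0, -1.0]]
ft_force: [-5.0, -0.2, 7.1]
gripper_width: 0.0132
```

Run:
```python
from h import *
st()
```

```text
time 4.425
joints [-4.7201, 3.6032, 121.7493, 0.0481, 54.6609, 126.1811]
joint_velocities [-0.0724, -0.1628, -0.0731, 0.0121, 0.1309, -0.0313]
joint_torque [0.0873, -31.927, -31.0429, 0.1158, -1.6647, 0.0131]
ee_pos [0.4935, -0.0155, 0.0863]
tool_rot [[0.7555, -0.6551, -0.0002], [-0.6551, -0.7555, 0.0007], [-0.0006, -0.0004, -1.0]]
ft_force [-4.9518, -0.1844, 7.1121]
wrist_torque [0.0137, 0.8752, 0.0068]
gripper_width 0.0132
```

Request:
arm_command(steps="0 0 0.001 0 0 0 0.8; 0 0 0.002 0 0 0 0.8; 0 0 0.002 0 0 0 0.8; 0 0 0.002 0 0 0 0.8")

```text
time: 4.92
ee_pos: [0.4935, -0.0155, 0.085]
tool_rot: [[0.756, -0.655, -0.0], [-0.655, -0.756, 0.001], [-0.001, -0.0, -1.0]]
ft_force: [-7.0, 1.0, 11.4]
gripper_width: 0.013
```

Run:
```python
from h import *
st()
s=take('wrist','w4');P=cloud(s)
cv2.imwrite('pics/w4c.png',cv2.resize(s['img'][180:400,170:460],None,fx=2.7,fy=2.7,interpolation=cv2.INTER_CUBIC))
for u,v in [(305,212),(320,212),(335,212),(320,205),(320,218),(400,220),(360,190),(270,215)]: print(u,v,P[v,u].round(4))
```

```text
time 4.925
joints [-4.7197, 3.7125, 121.8031, 0.0451, 54.4974, 126.1799]
joint_velocities [-0.0272, -0.0302, -0.0322, 0.0944, -0.0028, 0.0653]
joint_torque [0.0634, -30.6439, -30.5339, 0.1232, -2.1859, 0.0128]
ee_pos [0.4935, -0.0155, 0.085]
tool_rot [[0.7556, -0.6551, -0.0002], [-0.6551, -0.7556, 0.0007], [-0.0006, -0.0004, -1.0]]
ft_force [-7.0497, 0.9767, 11.362]
wrist_torque [0.02, 1.0811, 0.0099]
gripper_width 0.013
305 212 [ 0.5159 -0.0262  0.0818]
320 212 [ 0.5108 -0.0324  0.0824]
335 212 [ 0.5032 -0.0371  0.0749]
320 205 [ 0.5108 -0.0327  0.0706]
320 218 [ 0.5099 -0.0316  0.0884]
400 220 [ 0.4735 -0.0618  0.071 ]
360 190 [ 0.5029 -0.0554  0.0713]
270 215 [ 0.5259 -0.0085  0.0751]
```

View pics/w4c.png

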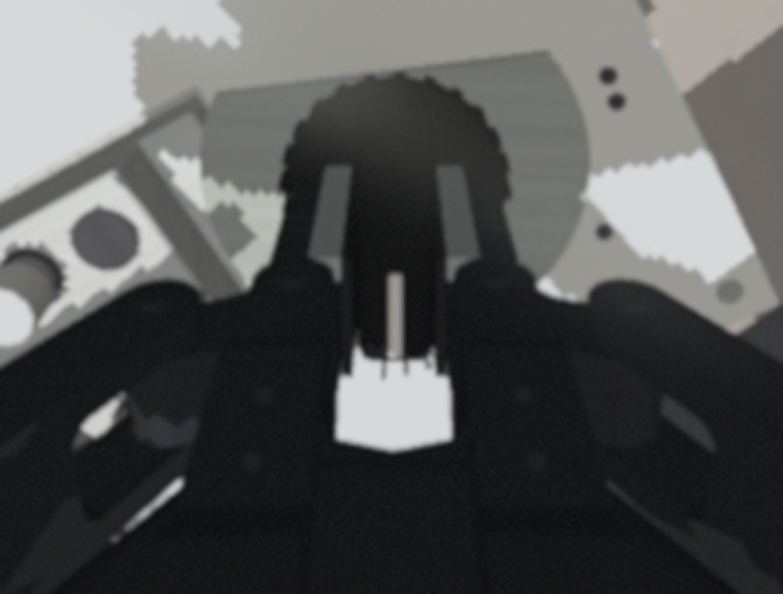

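Fully in: the skirt top reads ≈ 0.082 (out it would be 0.0885) and the force is 11 N. Now I'll turn anticlockwise in stages.

Request:
arm_command(steps="0 0 0 0 0 -0.07 0.8; 0 0 0 0 0 -0.15 0.8; 0 0 0 0 0 -0.23 0.8; 0 0 0 0 0 -0.31 0.8; 0 0 0 0 0 -0.39 0.8; 0 0 0 0 0 -0.45 0.8; 0 0 0 0 0 -0.45 0.8")

```text
time: 5.85
ee_pos: [0.493, -0.0167, 0.085]
tool_rot: [[1.0, -0.006, -0.001], [-0.006, -1.0, -0.001], [-0.001, 0.001, -1.0]]
ft_force: [-8.2, -4.7, 11.9]
gripper_width: 0.0132
```

Run:
```python
from h import *
st()
s=take('wrist','w5');P=cloud(s)
T=np.array(r.state()['tool_rot']);print('yaw',np.degrees(np.arctan2(T[1,1],T[0,1])))
cv2.imwrite('pics/w5c.png',cv2.resize(s['img'][180:400,170:460],None,fx=2.7,fy=2.7,interpolation=cv2.INTER_CUBIC))
```

```text
time 5.85
joints [-4.7702, 3.702, 121.8163, -0.1056, 54.5504, 85.639]
joint_velocities [0.0679, -0.0627, -0.0164, 0.0226, 0.0757, 1.3291]
joint_torque [2.2372, -30.2293, -30.7764, 1.3811, -2.6351, -0.2153]
ee_pos [0.493, -0.0167, 0.085]
tool_rot [[1.0, -0.0061, -0.0013], [-0.0061, -1.0, -0.0014], [-0.0013, 0.0014, -1.0]]
ft_force [-8.2098, -4.7095, 11.859]
wrist_torque [-0.7515, 1.399, -0.0299]
gripper_width 0.0132
yaw -90.37985485268436
```

View pics/w5c.png

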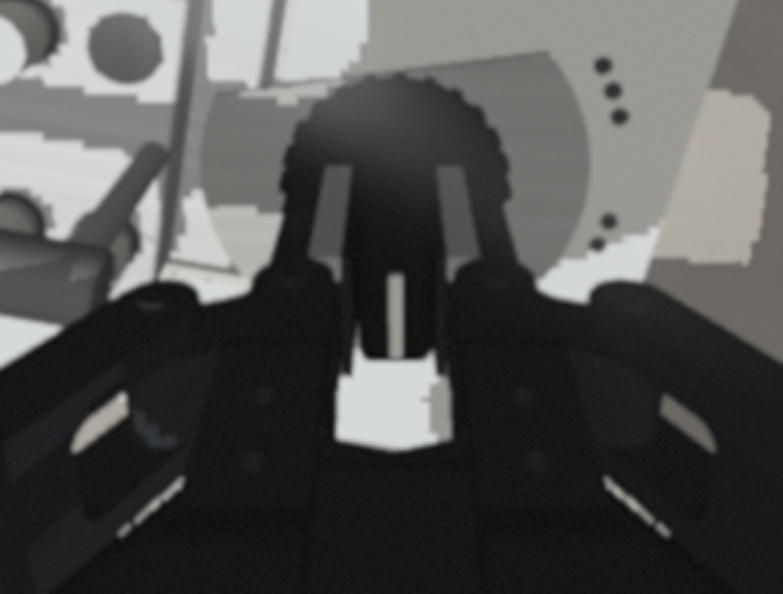

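The selector turned with the gripper by 40.6°, so dial ≈ 0.16. I'll shift slightly to relieve the side force and carry on to about 1.05, still pushed in.

Request:
arm_command(steps="-0.001 0.0005 0 0 0 -0.08 0.8; -0.001 0.0005 0 0 0 -0.16 0.8; -0.001 0.0005 0 0 0 -0.24 0.8; -0.001 0.0005 0 0 0 -0.32 0.8; -0.001 0.0005 0 0 0 -0.4 0.8; -0.001 0.0005 0 0 0 -0.48 0.8; -0.001 0.0005 0 0 0 -0.56 0.8; -0.001 0.0005 0 0 0 -0.56 0.8; -0.001 0.0005 0 0 0 -0.56 0.8")

```text
time: 7.02
ee_pos: [0.4935, -0.0182, 0.0851]
tool_rot: [[0.642, 0.766, 0.002], [0.766, -0.642, -0.003], [-0.001, 0.004, -1.0]]
ft_force: [-2.7, -8.1, 7.2]
gripper_width: 0.0133
```

```bash
cat >> h.py <<'E'
def dial():
    T=np.array(r.state()['tool_rot']);y=np.degrees(np.arctan2(T[1,1],T[0,1]));print('yaw',y.round(2),'dial if gripped',(np.radians(y+130.95)-.549).round(3))
E
python3 - <<'E'
from h import *
st();dial()
s=take('wrist','w6')
cv2.imwrite('pics/w6c.png',cv2.resize(s['img'][180:400,170:460],None,fx=2.7,fy=2.7,interpolation=cv2.INTER_CUBIC))
E
```

```text
time 7.025
joints [-4.8736, 3.6255, 121.8796, -0.216, 54.366, 35.213]
joint_velocities [-0.0669, 0.022, 0.0241, -0.0427, -0.0125, 0.0246]
joint_torque [3.9114, -31.4878, -29.7354, 2.2986, -1.1951, 0.0188]
ee_pos [0.4935, -0.0182, 0.0851]
tool_rot [[0.6423, 0.7665, 0.002], [0.7665, -0.6423, -0.0032], [-0.0012, 0.0036, -1.0]]
ft_force [-2.7434, -8.136, 7.2166]
wrist_torque [-1.3159, 0.7643, 0.025]
gripper_width 0.0133
yaw -39.96 dial if gripped 1.039
```

View pics/w6c.png

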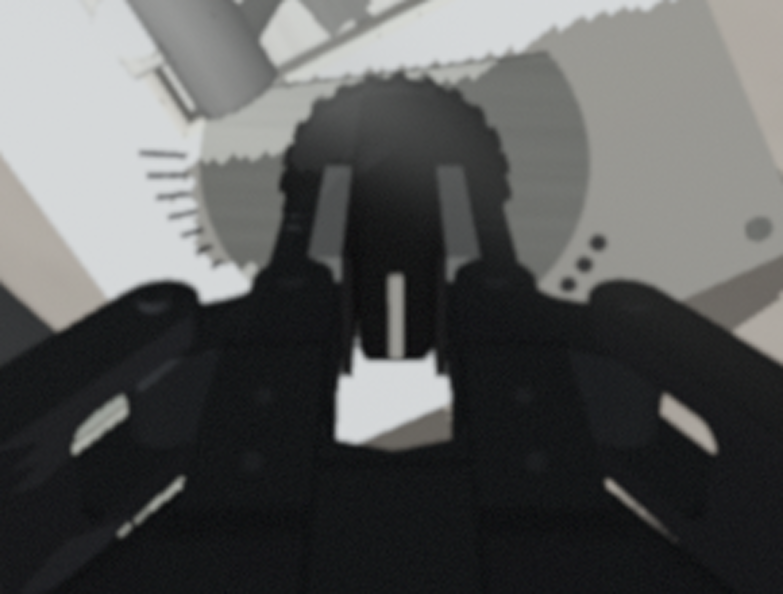

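Dial ≈ 1.04, past the one-stud position. I'll raise the fingertips clear of the skirt and slacken the grip so the selector can rise to its between-catches height.

Request:
arm_command(steps="-0.001 0.0005 -0.003 0 0 0 0.6; -0.001 0.0005 -0.006 0 0 0 0.6; -0.001 0.0005 -0.009 0 0 0 0.6; -0.001 0.0005 -0.009 0 0 0 0.6")

```text
time: 7.58
ee_pos: [0.4926, -0.0172, 0.093]
tool_rot: [[0.643, 0.766, 0.001], [0.766, -0.643, 0.0], [0.001, 0.0, -1.0]]
ft_force: [1.0, 0.0, 0.0]
gripper_width: 0.0173
```

```bash
cat >> h.py <<'E'
def look(fn):
    s=take('wrist',fn);P=cloud(s)
    cv2.imwrite('pics/'+fn+'c.png',cv2.resize(s['img'][180:400,170:460],None,fx=2.7,fy=2.7,interpolation=cv2.INTER_CUBIC))
    # skirt and disc heights ahead of pads
    sel=P[208:224,295:340].reshape(-1,3); print('skirt med z',[np.median(P[v,300:335,2]).round(4) for v in range(206,232,2)])
    print('disc z', np.median(P[212:222,250:268,2]).round(4),np.median(P[212:222,368:380,2]).round(4),'panel',np.median(P[200:230,400:420,2]).round(4))
E
python3 - <<'E'
from h import *
st();dial();look('w7')
E
```

```text
time 7.575
joints [-4.9092, 2.9706, 121.597, 0.0207, 55.3934, 35.0892]
joint_velocities [-0.0518, 0.1509, 0.1718, -0.1559, -0.203, -0.0499]
joint_torque [0.0331, -34.5427, -31.4548, 0.0404, 0.1472, 0.0057]
ee_pos [0.4926, -0.0172, 0.093]
tool_rot [[0.6429, 0.7659, 0.0007], [0.7659, -0.6429, 0.0002], [0.0006, 0.0004, -1.0]]
ft_force [1.0243, 0.0042, 0.0355]
wrist_torque [-0.029, -0.1101, 0.0142]
gripper_width 0.0173
yaw -40.01 dial if gripped 1.038
skirt med z [np.float64(0.0787), np.float64(0.0826), np.float64(0.0844), np.float64(0.0862), np.float64(0.0891), np.float64(0.0924), np.float64(0.0955), np.float64(0.0985), np.float64(0.1012), np.float64(0.1043), np.float64(0.1068), np.float64(0.1092), np.float64(0.1103)]
disc z 0.0778 0.0774 panel 0.0703
```

View pics/w7c.png

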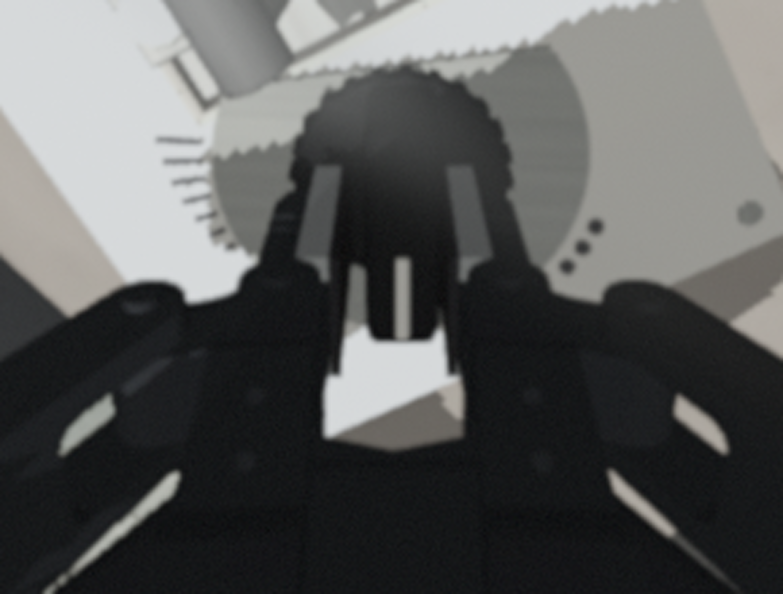

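Disc z went from 0.0750 to 0.0777, so the selector is about 3.5 mm in, as expected between catches; fully out would read ≈ 0.081. Next: a loose grip of about 15 mm, turning in small steps and checking this height.

Request:
arm_command(steps="0 0.001 0 0 0 0 0.65; 0 0.001 0 0 0 0 0.65; 0 0.001 0 0 0 -0.03 0.65; 0 0.001 0 0 0 -0.06 0.65; 0 0.001 0 0 0 -0.1 0.65; 0 0.001 0 0 0 -0.1 0.65")

```text
time: 8.38
ee_pos: [0.4934, -0.0186, 0.0928]
tool_rot: [[0.516, 0.857, 0.001], [0.857, -0.516, -0.001], [-0.0, 0.001, -1.0]]
ft_force: [2.8, -2.7, -0.3]
gripper_width: 0.0152
```

Run:
```python
from h import *
st();dial();look('w8')
```

```text
time 8.375
joints [-5.0207, 3.0751, 121.51, -0.053, 55.3637, 26.0655]
joint_velocities [-0.0295, 0.0911, -0.047, -0.0823, 0.0055, 1.107]
joint_torque [1.6558, -34.6865, -30.4536, 0.8223, 0.7676, -0.2763]
ee_pos [0.4934, -0.0186, 0.0928]
tool_rot [[0.5159, 0.8567, 0.0008], [0.8567, -0.5159, -0.0008], [-0.0003, 0.0011, -1.0]]
ft_force [2.8459, -2.6545, -0.3202]
wrist_torque [-0.5451, -0.3339, -0.0868]
gripper_width 0.0152
yaw -31.06 dial if gripped 1.194
skirt med z [np.float64(0.0796), np.float64(0.0832), np.float64(0.0849), np.float64(0.0873), np.float64(0.0908), np.float64(0.0937), np.float64(0.0969), np.float64(0.0996), np.float64(0.1026), np.float64(0.1051), np.float64(0.1079), np.float64(0.1095), np.float64(0.1104)]
disc z 0.0773 0.0773 panel 0.0704
```

View pics/w8c.png

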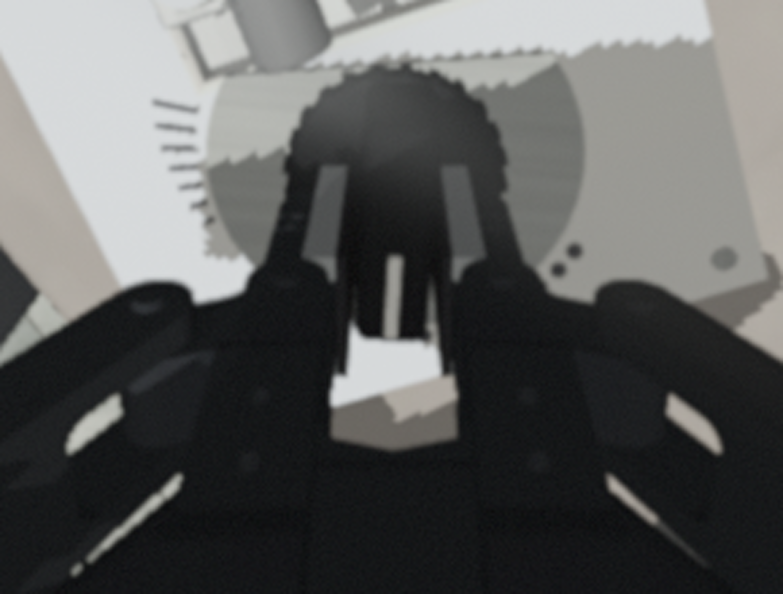

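Request:
arm_command(steps="0 0.0005 0 0 0 -0.012 0.65; 0 0.0005 0 0 0 -0.024 0.65; 0 0.0005 0 0 0 -0.036 0.65; 0 0.0005 0 0 0 -0.036 0.65")

```text
time: 8.93
ee_pos: [0.4935, -0.0186, 0.0928]
tool_rot: [[0.466, 0.885, 0.0], [0.885, -0.466, -0.0], [-0.0, 0.0, -1.0]]
ft_force: [2.5, -5.0, 0.1]
gripper_width: 0.0147
```

Run:
```python
from h import *
q=r.state();print(q['ft_force'],q['wrist_torque']);dial();look('w9')
```

```text
[ 2.53530389 -4.99634929  0.06583981] [-0.78787555 -0.24681751 -0.04386297]
yaw -27.76 dial if gripped 1.252
skirt med z [np.float64(0.0797), np.float64(0.083), np.float64(0.0847), np.float64(0.0869), np.float64(0.0903), np.float64(0.0932), np.float64(0.0961), np.float64(0.0991), np.float64(0.1024), np.float64(0.1052), np.float64(0.1075), np.float64(0.1092), np.float64(0.1104)]
disc z 0.0772 0.0773 panel 0.0704
```

Request:
arm_command(steps="-0.001 0.0005 0 0 0 -0.012 0.65; -0.001 0.0005 0 0 0 -0.024 0.65; -0.001 0.0005 0 0 0 -0.036 0.65; -0.001 0.0005 0 0 0 -0.036 0.65")

```text
time: 9.48
ee_pos: [0.4935, -0.0191, 0.0928]
tool_rot: [[0.415, 0.91, 0.0], [0.91, -0.415, 0.001], [0.001, 0.0, -1.0]]
ft_force: [2.2, 0.5, 0.2]
gripper_width: 0.0148
```

Run:
```python
from h import *
q=r.state();print(q['ft_force'],q['wrist_torque']);dial();look('w10')
```

```text
[2.17521403 0.45679334 0.20149483] [ 0.09120348 -0.41099778 -0.12785736]
yaw -24.53 dial if gripped 1.308
skirt med z [np.float64(0.081), np.float64(0.084), np.float64(0.0851), np.float64(0.0876), np.float64(0.0915), np.float64(0.0941), np.float64(0.0976), np.float64(0.1002), np.float64(0.1033), np.float64(0.106), np.float64(0.1084), np.float64(0.11), np.float64(0.1107)]
disc z 0.0774 0.0774 panel 0.0704
```

View pics/w10c.png

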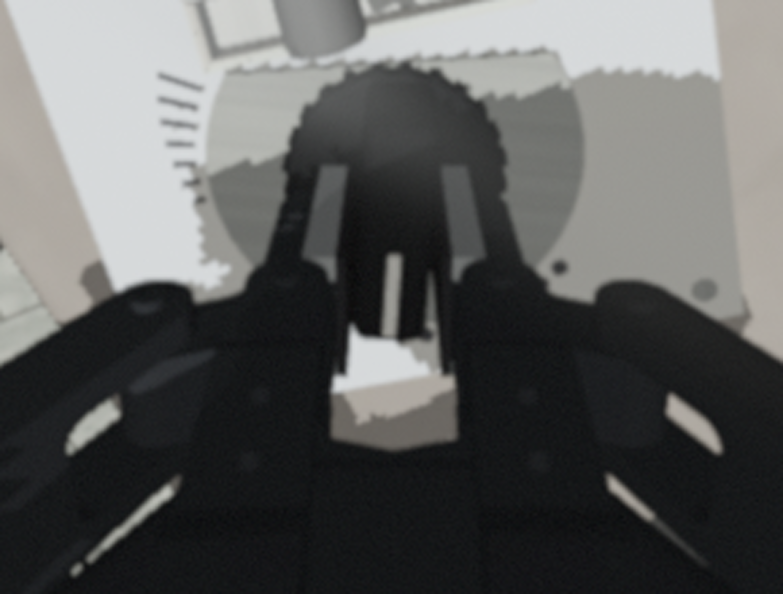

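Request:
arm_command(steps="0 0 0 0 0 -0.012 0.65; 0 0 0 0 0 -0.024 0.65; 0 0 0 0 0 -0.034 0.65; 0 0 0 0 0 -0.034 0.65")

```text
time: 10.02
ee_pos: [0.4936, -0.0193, 0.0929]
tool_rot: [[0.366, 0.931, 0.0], [0.931, -0.366, 0.0], [0.001, 0.0, -1.0]]
ft_force: [3.3, 3.6, 1.0]
gripper_width: 0.0149
```

Run:
```python
from h import *
q=r.state();print(q['ft_force'],q['wrist_torque']);dial();look('w11')
```

```text
[3.25310166 3.57589633 0.97538007] [ 0.46471128 -0.53602912 -0.13926934]
yaw -21.47 dial if gripped 1.362
skirt med z [np.float64(0.0815), np.float64(0.0838), np.float64(0.0854), np.float64(0.0887), np.float64(0.0917), np.float64(0.0948), np.float64(0.0977), np.float64(0.1008), np.float64(0.1036), np.float64(0.1064), np.float64(0.1088), np.float64(0.1101), np.float64(0.1105)]
disc z 0.0773 0.0774 panel 0.0704
```

View pics/w11c.png

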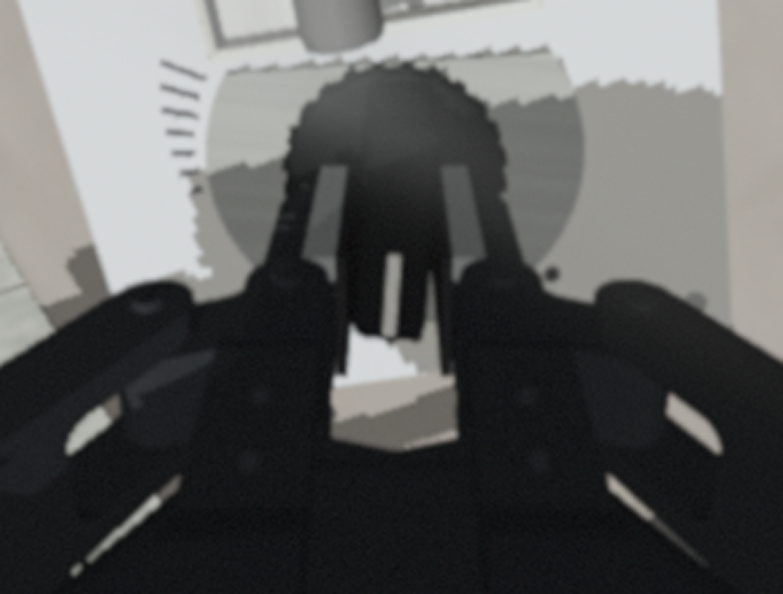

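The disc turns with the tool, lagging about 4°, so dial ≈ 1.29. Pad friction could be holding the selector down, so I'll slacken the grip after each step before judging its height.

Request:
arm_command(steps="0 0 0 0 0 0 0.5; 0 0 0 0 0 0 0.5")

```text
time: 10.32
ee_pos: [0.4921, -0.0197, 0.0921]
tool_rot: [[0.366, 0.931, -0.003], [0.931, -0.366, -0.0], [-0.001, -0.002, -1.0]]
ft_force: [0.9, 0.4, -1.0]
gripper_width: 0.0214
```

Run:
```python
from h import *
q=r.state();print(q['ft_force'],q['wrist_torque']);dial();look('w12')
```

```text
[ 0.93212918  0.3947642  -0.98617074] [-0.02739838 -0.01801837 -0.01289807]
yaw -21.46 dial if gripped 1.362
skirt med z [np.float64(0.0833), np.float64(0.0849), np.float64(0.0874), np.float64(0.09), np.float64(0.0936), np.float64(0.0966), np.float64(0.0993), np.float64(0.1028), np.float64(0.1056), np.float64(0.1079), np.float64(0.1095), np.float64(0.1103), np.float64(0.1108)]
disc z 0.0774 0.0773 panel 0.0704
```

```bash
cat >> h.py <<'E'
def bar(fn):
    s=load(fn);P=cloud(s);g=s['img'].max(2)
    q=P.reshape(-1,3);m=(q[:,2]>.1035)&(q[:,2]<.118)&(np.hypot(q[:,0]-.4946,q[:,1]+.0156)<.026)
    print(m.sum(),cv2.minAreaRect((q[m,:2]*1000).astype(np.float32)),np.median(q[m,2]))
    d=P.reshape(-1,3);m=(d[:,2]>.074)&(d[:,2]<.0835)&(np.hypot(d[:,0]-.4946,d[:,1]+.0156)<.046)&(np.hypot(d[:,0]-.4946,d[:,1]+.0156)>.026)
    print('disc',m.sum(),np.median(d[m,2]))
    a=np.degrees(np.arctan2(d[m,1]+.0156,d[m,0]-.4946));rr=np.hypot(d[m,0]-.4946,d[m,1]+.0156)
    for t in range(-180,180,10):
        k=(a>=t)&(a<t+10)
        if k.sum()>3: print(t,rr[k].max().round(4),end='; ')
    print()
E
python3 - <<'E'
from h import *
bar('w2');bar('w12')
s=load('w12');cv2.imwrite('pics/w12b.png',cv2.resize(s['img'][230:330,270:370],None,fx=6,fy=6,interpolation=cv2.INTER_CUBIC))
E
```

```text
554 ((494.80084228515625, -15.769926071166992), (14.048263549804688, 44.259429931640625), 48.93922805786133) 0.11462490472779968
disc 1672 0.08094261596806324
-180 0.042; -170 0.0419; -160 0.0417; -150 0.0419; -140 0.0417; -130 0.0416; -120 0.042; -110 0.0419; -100 0.042; -90 0.0405; -80 0.0327; -70 0.0282; 0 0.0314; 10 0.0385; 20 0.042; 30 0.0421; 40 0.0416; 50 0.042; 60 0.0421; 70 0.046; 80 0.046; 90 0.0416; 100 0.0418; 110 0.0422; 120 0.0417; 130 0.0419; 140 0.0421; 150 0.0416; 160 0.0419; 170 0.0415; 
3322 ((494.9731140136719, -15.148962020874023), (38.24055862426758, 38.233367919921875), 19.875469207763672) 0.11104903476368067
disc 3816 0.0773057940506153
-180 0.042; -140 0.0416; -130 0.0423; -100 0.0418; -60 0.0425; -50 0.0425; -40 0.0427; -30 0.0424; -20 0.0422; -10 0.0423; 0 0.042; 10 0.042; 20 0.0372; 30 0.0309; 40 0.0265; 100 0.0286; 110 0.0338; 120 0.0413; 130 0.0416; 140 0.0416; 150 0.0414; 160 0.042; 170 0.042;
```

View pics/w12b.png

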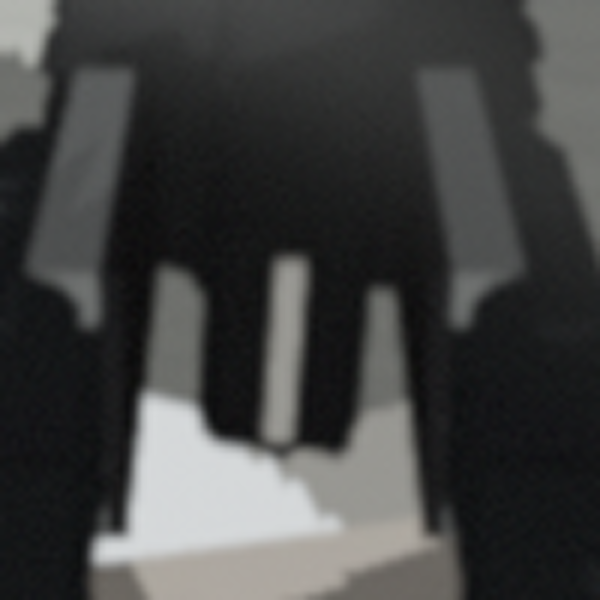

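```bash
cat >> h.py <<'E'
def flat(fn,c=(.4947,-.0156)):
    P=cloud(load(fn)).reshape(-1,3);z=np.median(P[(abs(P[:,2]-.0775)<.006)&(np.hypot(P[:,0]-c[0],P[:,1]-c[1])<.042)&(np.hypot(P[:,0]-c[0],P[:,1]-c[1])>.026)][:,2])
    m=(abs(P[:,2]-z)<.0012)&(np.hypot(P[:,0]-c[0],P[:,1]-c[1])<.044);q=P[m,:2]-np.array(c)
    best=[]
    for t in np.arange(-60,120,.25):
        n=np.array([np.cos(np.radians(t)),np.sin(np.radians(t))]);best.append(np.percentile(q@n,99.5))
    best=np.array(best);ts=np.arange(-60,120,.25);i=best.argmin();k=ts[best<best[i]+.0003]
    print(fn,'disc z',z.round(4),'flat',ts[i],best[i].round(4),'range',k.min(),k.max(),'dial est',(1.4+np.radians((k.min()+k.max())/2-78)).round(3))
E
python3 - <<'E'
from h import *
for f in ['w2','w4','w6','w10','w12']: flat(f)
E
```

```text
w2 disc z 0.0809 flat -32.75 0.023 range -34.5 -32.0 dial est -0.542
w4 disc z 0.0748 flat -33.75 0.0233 range -34.5 -32.5 dial est -0.546
w6 disc z 0.0749 flat 57.5 0.0229 range 56.5 59.75 dial est 1.053
w10 disc z 0.0774 flat 69.25 0.0228 range 68.25 70.5 dial est 1.249
w12 disc z 0.0773 flat 72.25 0.0228 range 71.25 73.0 dial est 1.297
```

The flat of the disc gives a direct dial reading, now 1.297. It agrees with the other estimates, and the disc is still 3.5 mm in. I'll carry on with recentred steps.

Request:
arm_command(steps="0.003 0.001 0 0 0 0 0.65; 0.003 0.001 0 0 0 0 0.65; 0.003 0.001 0 0 0 -0.012 0.65; 0.003 0.001 0 0 0 -0.024 0.65; 0.003 0.001 0 0 0 -0.034 0.65; 0.003 0.001 0 0 0 -0.034 0.65; 0.003 0.001 0 0 0 -0.034 0.5; 0.003 0.001 0 0 0 -0.034 0.5")

```text
time: 11.38
ee_pos: [0.4956, -0.0168, 0.0928]
tool_rot: [[0.316, 0.949, 0.0], [0.949, -0.316, 0.0], [0.0, 0.0, -1.0]]
ft_force: [0.3, 0.2, 0.1]
gripper_width: 0.0214
```

Run:
```python
from h import *
q=r.state();print(q['ft_force'],q['wrist_torque']);dial();look('w13');flat('w13')
```

```text
[0.25014381 0.17168704 0.05798004] [ 0.03680835 -0.04181149 -0.00898403]
yaw -18.42 dial if gripped 1.415
skirt med z [np.float64(0.0707), np.float64(0.0771), np.float64(0.0796), np.float64(0.0829), np.float64(0.0847), np.float64(0.0863), np.float64(0.0893), np.float64(0.0926), np.float64(0.0958), np.float64(0.0986), np.float64(0.1016), np.float64(0.1038), np.float64(0.1066)]
disc z 0.0773 0.0774 panel 0.0704
w13 disc z 0.0773 flat 74.75 0.0228 range 73.75 76.0 dial est 1.345
```

Request:
arm_command(steps="0 0 0 0 0 0 0.65; 0 0 0 0 0 0 0.65; 0 0 0 0 0 -0.012 0.65; 0 0 0 0 0 -0.024 0.65; 0 0 0 0 0 -0.034 0.65; 0 0 0 0 0 -0.034 0.65; 0 0 0 0 0 -0.034 0.5; 0 0 0 0 0 -0.034 0.5")

```text
time: 12.42
ee_pos: [0.496, -0.0175, 0.0928]
tool_rot: [[0.265, 0.964, 0.001], [0.964, -0.265, -0.001], [-0.001, 0.001, -1.0]]
ft_force: [-0.3, -0.6, -0.2]
gripper_width: 0.0214
```

Run:
```python
from h import *
q=r.state();print(q['ft_force'],q['wrist_torque']);dial();look('w14');flat('w14')
```

```text
[-0.26372393 -0.64352463 -0.20075708] [-0.06791531 -0.01880138 -0.02392796]
yaw -15.35 dial if gripped 1.469
skirt med z [np.float64(0.0747), np.float64(0.0777), np.float64(0.081), np.float64(0.0841), np.float64(0.0854), np.float64(0.0885), np.float64(0.091), np.float64(0.0946), np.float64(0.0973), np.float64(0.1001), np.float64(0.1028), np.float64(0.1053), np.float64(0.1077)]
disc z 0.0774 0.0773 panel 0.0703
w14 disc z 0.0774 flat 78.5 0.0228 range 77.5 79.25 dial est 1.407
```

Request:
arm_command(steps="0 0 0 0 0 0 0.65; 0 0 0 0 0 0 0.65; 0 0 0 0 0 -0.012 0.65; 0 0 0 0 0 -0.022 0.65; 0 0 0 0 0 -0.03 0.65; 0 0 0 0 0 -0.03 0.65; 0 0 0 0 0 -0.03 0.5; 0 0 0 0 0 -0.03 0.5")

```text
time: 13.48
ee_pos: [0.4964, -0.0171, 0.093]
tool_rot: [[0.219, 0.976, 0.002], [0.976, -0.219, -0.0], [0.0, 0.002, -1.0]]
ft_force: [0.9, -0.1, -0.3]
gripper_width: 0.0216
```

Run:
```python
from h import *
q=r.state();print(q['ft_force'],q['wrist_torque']);dial();look('w15');flat('w15')
```

```text
[ 0.86864765 -0.12395465 -0.28355799] [0.00839747 0.00489971 0.02474049]
yaw -12.65 dial if gripped 1.516
skirt med z [np.float64(0.0708), np.float64(0.0776), np.float64(0.0802), np.float64(0.0835), np.float64(0.085), np.float64(0.0874), np.float64(0.0904), np.float64(0.0934), np.float64(0.0964), np.float64(0.0994), np.float64(0.102), np.float64(0.1046), np.float64(0.1071)]
disc z 0.0776 0.0775 panel 0.0703
w15 disc z 0.0776 flat 80.75 0.0228 range 79.75 82.0 dial est 1.45
```

Request:
arm_command(steps="0 0 0 0 0 0 0.65; 0 0 0 0 0 0 0.65; 0 0 0 0 0 -0.012 0.65; 0 0 0 0 0 -0.025 0.65; 0 0 0 0 0 -0.025 0.65; 0 0 0 0 0 -0.025 0.5; 0 0 0 0 0 -0.025 0.5")

```text
time: 14.4
ee_pos: [0.4961, -0.0173, 0.0929]
tool_rot: [[0.181, 0.984, 0.001], [0.984, -0.181, -0.0], [-0.0, 0.001, -1.0]]
ft_force: [-0.5, -0.4, -0.1]
gripper_width: 0.0214
```

Run:
```python
from h import *
q=r.state();print(q['ft_force'],q['wrist_torque']);dial();look('w16');flat('w16')
```

```text
[-0.46452528 -0.44534331 -0.13361163] [0.04101116 0.04310284 0.04783052]
yaw -10.41 dial if gripped 1.555
skirt med z [np.float64(0.0705), np.float64(0.0793), np.float64(0.081), np.float64(0.0849), np.float64(0.0874), np.float64(0.0885), np.float64(0.0911), np.float64(0.0941), np.float64(0.0972), np.float64(0.0999), np.float64(0.1026), np.float64(0.1056), np.float64(0.1076)]
disc z 0.0807 0.0808 panel 0.0704
w16 disc z 0.0809 flat 85.75 0.0227 range 84.75 86.5 dial est 1.533
```

The disc is back at z 0.0809, its original fully-out height, at dial ≈ 1.53. I'll open, back off straight up and check.

Request:
arm_command(steps="0 0 0 0 0 0 0.2; 0 0 0 0 0 0 0.2; 0 0 -0.03 0 0 0 0.2; 0 0 -0.08 0 0 0 -0.2; 0 0 -0.13 0 0 0 -0.2; 0 0 -0.16 0 0 0 -0.2; 0 0 -0.16 0 0 0 -0.2; 0 0 -0.16 0 0 0 -0.2")

```text
time: 15.45
ee_pos: [0.4948, -0.017, 0.2516]
tool_rot: [[0.181, 0.984, -0.001], [0.984, -0.181, 0.0], [-0.0, -0.001, -1.0]]
ft_force: [-1.2, 0.8, -0.7]
gripper_width: 0.0512
```

Run:
```python
from h import *
st()
s=take('wrist','w17');flat('w17');bar('w17');P=cloud(s)
cv2.imwrite('pics/w17c.png',cv2.resize(s['img'],None,fx=1.25,fy=1.25))
q=P.reshape(-1,3);m=(q[:,2]>.129)&(q[:,2]<.145)&(np.hypot(q[:,0]-.511,q[:,1]-.062)<.05)
print('tbar',cv2.minAreaRect((q[m,:2]*1000).astype(np.float32)),np.percentile(q[m,2],[50,95]))
m=(abs(q[:,2]-.07)<.003)&(abs(q[:,0]-.5)<.13)&(abs(q[:,1]-.035)<.17);print('mix',cv2.minAreaRect((q[m,:2]*1000).astype(np.float32)))
m=(abs(q[:,2]-.085)<.003)&(np.hypot(q[:,0]-.511,q[:,1]-.062)<.055);print('blk',cv2.minAreaRect((q[m,:2]*1000).astype(np.float32)),m.sum())
```

```text
time 15.45
joints [-4.8508, -5.3242, 111.8352, -0.0, 73.572, 5.557]
joint_velocities [0.0388, 0.924, 1.3476, -0.0397, 0.0392, 0.0099]
joint_torque [0.0019, -32.8265, -38.1628, -0.0003, -0.0436, -0.0]
ee_pos [0.4948, -0.017, 0.2516]
tool_rot [[0.1807, 0.9835, -0.0014], [0.9835, -0.1807, 0.0001], [-0.0001, -0.0014, -1.0]]
ft_force [-1.1845, 0.7987, -0.6748]
wrist_torque [0.0162, -0.052, 0.0283]
gripper_width 0.0512
w17 disc z 0.081 flat 85.0 0.0223 range 84.0 86.75 dial est 1.529
600 ((495.1076965332031, -15.319982528686523), (42.95562744140625, 13.985933303833008), 79.04017639160156) 0.1146993199340891
disc 1866 0.08096525791530856
-180 0.0417; -170 0.0418; -160 0.0421; -150 0.0419; -140 0.042; -130 0.0427; -120 0.0423; -110 0.0423; -100 0.043; -90 0.0428; -80 0.0427; -70 0.0426; -60 0.0428; -50 0.0424; -40 0.0425; -30 0.0422; -20 0.0421; -10 0.0421; 0 0.0419; 10 0.0419; 20 0.0419; 30 0.0397; 40 0.0307; 120 0.0306; 130 0.0372; 140 0.0415; 150 0.0415; 160 0.0409; 170 0.0416; 
tbar ((510.9903259277344, 60.92692947387695), (71.6009750366211, 12.000808715820312), 78.07012939453125) [0.13524112 0.1368922 ]
mix ((504.9514465332031, 32.69526672363281), (224.96719360351562, 151.08334350585938), 78.15503692626953)
blk ((512.860107421875, 67.9867935180664), (80.17642974853516, 65.65969848632812), 77.93241882324219) 3249
```

View pics/w17c.png

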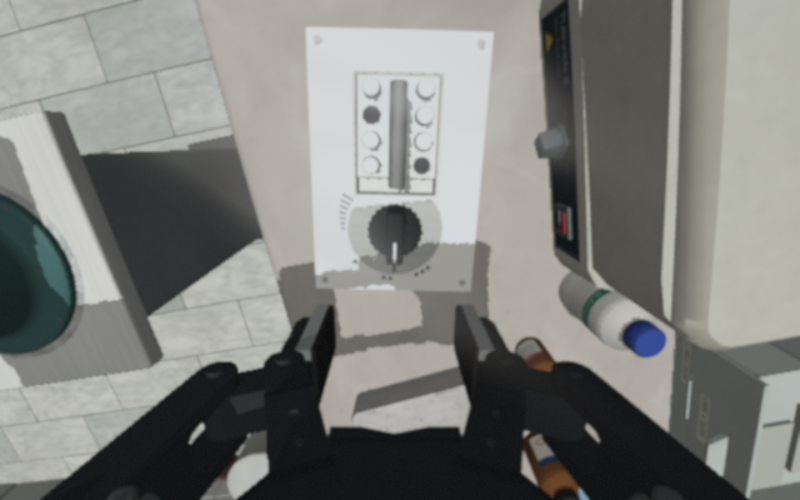

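The selector is out at dial ≈ 1.53–1.55, its pointer at the two studs. Tube bar: centre (0.511, 0.061), size 72×12, top z 0.136, along 78.1°, which matches the spec. Next I'll go over the bar and down.

Run:
```python
from h import *
go([.511,.0609,.111],-11.9)
```

```text
shift [0.0796 0.0027 0.1399] turn [-0.0019  0.0002  0.0166]
```

Request:
arm_command(steps="0.04 0.0027 0 0 0 0.01 -0.2; 0.08 0.0027 0.01 0 0 0.0166 -0.2; 0.08 0.0027 0.04 0 0 0.0166 -0.2; 0.08 0.0027 0.07 0 0 0.0166 -0.2; 0.08 0.0027 0.1 0 0 0.0166 -0.2; 0.08 0.0027 0.12 0 0 0.0166 -0.1; 0.08 0.0027 0.13 0 0 0.0166 0; 0.08 0.0027 0.138 0 0 0.0166 0; 0.08 0.0027 0.138 0 0 0.0166 0; 0.08 0.0027 0.138 0 0 0.0166 0")

```text
time: 16.75
ee_pos: [0.5132, 0.0612, 0.1155]
tool_rot: [[0.206, 0.978, 0.001], [0.978, -0.206, 0.0], [0.0, 0.001, -1.0]]
ft_force: [0.3, -0.3, 0.1]
gripper_width: 0.0427
```

Run:
```python
from h import *
s=take('wrist','w18')
cv2.imwrite('pics/w18c.png',cv2.resize(s['img'],None,fx=1.25,fy=1.25))
st();go([.511,.0609,.111],-11.9)
```

```text
time 16.8
joints [4.0363, 3.9224, 117.8364, 0.0016, 58.1424, 15.9394]
joint_velocities [0.0431, -0.2076, 0.1174, 0.0286, -0.0982, -0.1027]
joint_torque [-0.0002, -36.2307, -32.4125, 0.0001, 0.0078, -0.0]
ee_pos [0.5133, 0.0612, 0.1157]
tool_rot [[0.2063, 0.9785, 0.0017], [0.9785, -0.2063, 0.0001], [0.0005, 0.0017, -1.0]]
ft_force [0.2435, -0.2035, 0.6584]
wrist_torque [0.0355, -0.0066, -0.0181]
gripper_width 0.0427
shift [-0.0008 -0.0022  0.0047] turn [ 0.0011 -0.0003 -0.    ]
```

View pics/w18c.png

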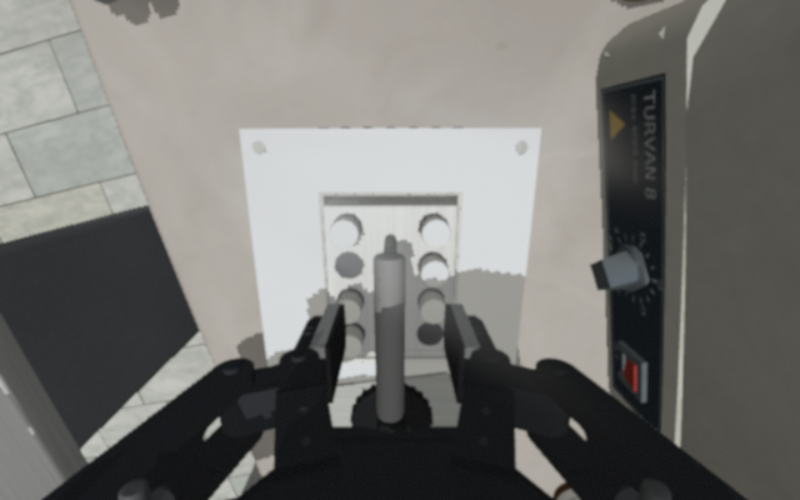

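The bar (column 390 of the picture) lies between the pads (columns 335–455), about 2 mm left of their centre. I'll correct that, lower and grip.

Request:
arm_command(steps="-0.001 -0.002 0.004 0 0 0 0; -0.001 -0.002 0.0045 0 0 0 0.3; -0.001 -0.002 0.0045 0 0 0 0.8; -0.001 -0.002 0.0045 0 0 0 0.8; -0.001 -0.002 0.0045 0 0 0 0.8; -0.001 -0.002 0.0045 0 0 0 0.8", force=60)

```text
time: 17.55
ee_pos: [0.5105, 0.0605, 0.1103]
tool_rot: [[0.206, 0.979, 0.0], [0.979, -0.206, -0.0], [-0.0, 0.0, -1.0]]
ft_force: [0.0, -0.2, -0.8]
gripper_width: 0.01
```

Request:
arm_command(steps="0 0 -0.002 0 0 0 0.85; 0 0 -0.004 0 0 0 0.85; 0 0 -0.006 0 0 0 0.85; 0 0 -0.006 0 0 0 0.85")

```text
time: 18.05
ee_pos: [0.5104, 0.0606, 0.1163]
tool_rot: [[0.206, 0.979, 0.0], [0.979, -0.206, 0.0], [0.0, 0.0, -1.0]]
ft_force: [-0.4, 0.2, -3.3]
gripper_width: 0.0105
```

Run:
```python
from h import *
st()
```

```text
time 18.05
joints [3.9946, 3.6216, 118.0807, 0.0021, 58.2917, 15.8944]
joint_velocities [-0.1648, 0.1633, 0.1652, -0.0307, -0.0377, -0.0637]
joint_torque [0.0034, -38.0784, -34.3258, 0.005, 0.0337, 0.0]
ee_pos [0.5104, 0.0606, 0.1163]
tool_rot [[0.2062, 0.9785, 0.0001], [0.9785, -0.2062, 0.0], [0.0001, 0.0001, -1.0]]
ft_force [-0.3595, 0.183, -3.2812]
wrist_torque [-0.0002, -0.0079, 0.0072]
gripper_width 0.0105
```

Gripped, carrying about 3.3 N. I'll raise it slowly past the 7 mm lock height.

Request:
arm_command(steps="0 0 -0.003 0 0 0 0.85; 0 0 -0.006 0 0 0 0.85; 0 0 -0.009 0 0 0 0.85; 0 0 -0.012 0 0 0 0.85; 0 0 -0.012 0 0 0 0.85")

```text
time: 18.68
ee_pos: [0.5107, 0.0606, 0.1287]
tool_rot: [[0.206, 0.979, 0.001], [0.979, -0.206, 0.0], [0.0, 0.001, -1.0]]
ft_force: [0.1, -0.4, -3.9]
gripper_width: 0.0096
```

Request:
arm_command(steps="0 0 -0.008 0 0 0 0.85; 0 0 -0.02 0 0 0 0.85; 0 0 -0.035 0 0 0 0.85; 0 0 -0.05 0 0 0 0.85; 0 0 -0.065 0 0 0 0.85; 0 0 -0.08 0 0 0 0.85; 0 0 -0.095 0 0 0 0.85; 0 0 -0.11 0 0 0 0.85; 0 0 -0.115 0 0 0 0.85; 0 0 -0.115 0 0 0 0.85")

```text
time: 19.92
ee_pos: [0.5106, 0.0606, 0.2436]
tool_rot: [[0.206, 0.978, 0.001], [0.978, -0.206, 0.0], [0.0, 0.001, -1.0]]
ft_force: [0.0, -0.5, -3.2]
gripper_width: 0.0099
```

Run:
```python
from h import *
st()
s=take('top','t1');P=cloud(s)
take('scene','s1')
cv2.imwrite('pics/t1c.png',cv2.resize(s['img'][130:260,280:480],None,fx=4,fy=4,interpolation=cv2.INTER_CUBIC))
q=P[175:235,405:470].reshape(-1,3);q=q[(q[:,2]>.03)&(q[:,2]<.055)];print(cv2.minAreaRect((q[:,:2]*1000).astype(np.float32)))
s=load('s1');P=cloud(s)
q=P[130:185,340:410].reshape(-1,3);q=q[(q[:,2]>.036)&(q[:,2]<.048)];print(len(q),cv2.minAreaRect((q[:,:2]*1000).astype(np.float32)))
cv2.imwrite('pics/s1c.png',cv2.resize(s['img'][90:270,270:420],None,fx=3.3,fy=3.3,interpolation=cv2.INTER_CUBIC))
```

```text
time 19.925
joints [3.9919, -2.932, 110.4545, -0.0005, 72.4408, 15.895]
joint_velocities [-0.0136, 0.5792, 1.1434, 0.026, -0.2173, 0.0444]
joint_torque [0.0004, -36.1197, -39.0867, 0.0039, 0.0264, 0.0]
ee_pos [0.5106, 0.0606, 0.2436]
tool_rot [[0.2063, 0.9785, 0.0006], [0.9785, -0.2063, 0.0], [0.0002, 0.0006, -1.0]]
ft_force [0.0318, -0.5154, -3.1912]
wrist_torque [-0.0342, -0.0342, 0.0038]
gripper_width 0.0099
((482.8390808105469, -302.2906188964844), (154.04466247558594, 155.11305236816406), 7.673463344573975)
886 ((515.572998046875, -298.7203369140625), (226.4286651611328, 161.0626678466797), 5.028503894805908)
```

View pics/s1c.png

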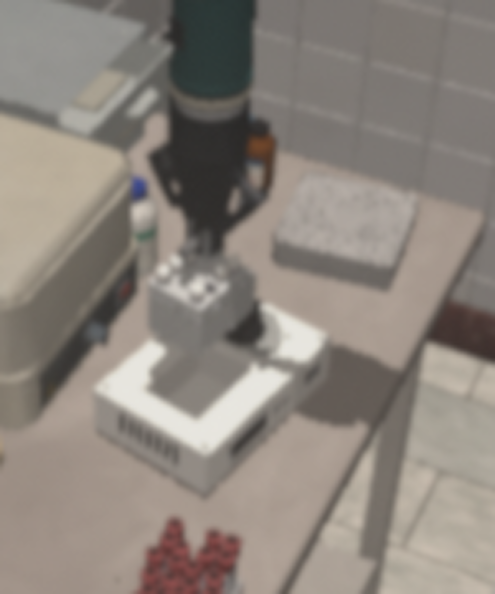

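The block hangs free above the empty well, with the tray clear. I'll carry it to the tray at this height.

Request:
arm_command(steps="-0.012 0.002 0 0 0 0 0.85; -0.035 0.0046 0 0 0 0 0.85; -0.065 0.0086 0 0 0 0 0.85; -0.1 0.0132 0 0 0 0 0.85; -0.135 0.0178 0 0 0 0 0.85; -0.17 0.0224 0 0 0 0 0.85; -0.205 0.027 0 0 0 0 0.85; -0.24 0.0317 0 0 0 0 0.85; -0.27 0.0356 0 0 0 0 0.85; -0.3 0.0396 0 0 0 0 0.85")

```text
time: 21.28
ee_pos: [0.4863, -0.2428, 0.2426]
tool_rot: [[0.207, 0.978, -0.001], [0.978, -0.207, 0.0], [-0.0, -0.001, -1.0]]
ft_force: [0.4, 0.9, -2.9]
gripper_width: 0.0099
```

Request:
arm_command(steps="-0.025 0.003 0 0 0 0 0.85; -0.045 0.006 0 0 0 0 0.85; -0.056 0.0075 0 0 0 0 0.85; -0.061 0.008 0 0 0 0 0.85; -0.061 0.008 0 0 0 0 0.85; -0.061 0.008 0 0 0 0 0.85")

```text
time: 22.02
ee_pos: [0.4826, -0.3018, 0.2432]
tool_rot: [[0.206, 0.979, -0.0], [0.979, -0.206, 0.0], [0.0, -0.0, -1.0]]
ft_force: [0.9, 0.2, -3.3]
gripper_width: 0.0102
```

Run:
```python
from h import *
st()
s=take('wrist','w20')
cv2.imwrite('pics/w20c.png',cv2.resize(s['img'],None,fx=1.25,fy=1.25))
s=take('scene','s2')
cv2.imwrite('pics/s2c.png',cv2.resize(s['img'][70:250,290:440],None,fx=3.3,fy=3.3,interpolation=cv2.INTER_CUBIC))
```

```text
time 22.025
joints [-34.5369, 3.2805, 104.2645, 0.0175, 72.4689, -22.6824]
joint_velocities [0.0687, -0.0579, -0.0227, -0.099, -0.1078, -0.0442]
joint_torque [-0.2143, -41.8143, -38.6271, -0.0114, -0.0055, -0.0003]
ee_pos [0.4826, -0.3018, 0.2432]
tool_rot [[0.2055, 0.9787, -0.0], [0.9787, -0.2055, 0.0004], [0.0004, -0.0001, -1.0]]
ft_force [0.9137, 0.1575, -3.288]
wrist_torque [0.0141, -0.0255, 0.0097]
gripper_width 0.0102
```

View pics/w20c.png

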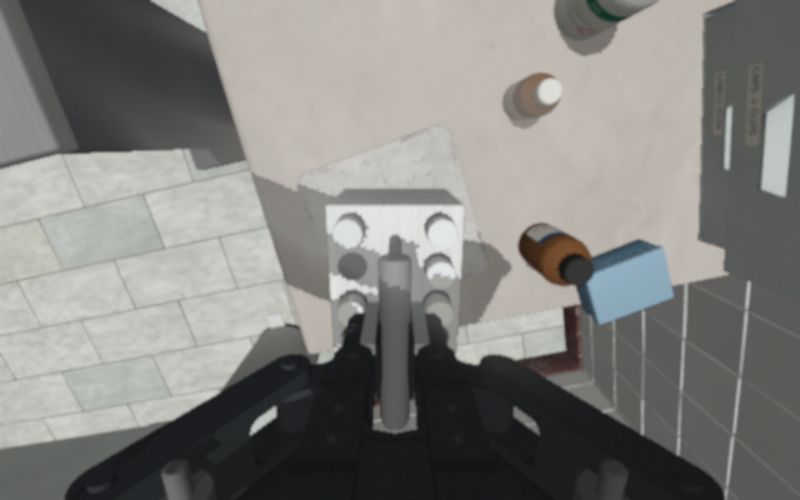

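View pics/s2c.png

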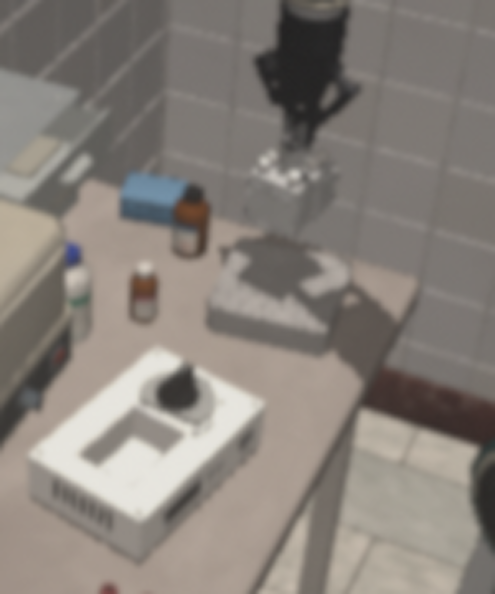

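The block is upright over the tray. Contact is expected at TCP z ≈ 0.1325, so I'll lower to just above that and then creep.

Request:
arm_command(steps="0 0 0.01 0 0 0 0.85; 0 0 0.03 0 0 0 0.85; 0 0 0.05 0 0 0 0.85; 0 0 0.07 0 0 0 0.85; 0 0 0.085 0 0 0 0.85; 0 0 0.095 0 0 0 0.85; 0 0 0.101 0 0 0 0.85; 0 0 0.104 0 0 0 0.85; 0 0 0.105 0 0 0 0.85; 0 0 0.105 0 0 0 0.85")

```text
time: 23.38
ee_pos: [0.4828, -0.3027, 0.1388]
tool_rot: [[0.206, 0.979, 0.001], [0.979, -0.206, -0.001], [-0.0, 0.001, -1.0]]
ft_force: [-0.2, -0.3, -3.4]
gripper_width: 0.0102
```

Request:
arm_command(steps="0 0 0.001 0 0 0 0.85; 0 0 0.002 0 0 0 0.85; 0 0 0.003 0 0 0 0.85; 0 0 0.004 0 0 0 0.85; 0 0 0.004 0 0 0 0.85")

```text
time: 24.0
ee_pos: [0.4824, -0.3024, 0.1341]
tool_rot: [[0.206, 0.978, -0.0], [0.978, -0.206, 0.0], [0.0, -0.0, -1.0]]
ft_force: [-0.4, 0.7, -3.3]
gripper_width: 0.0095
```

Request:
arm_command(steps="0 0 0.0007 0 0 0 0.85; 0 0 0.0014 0 0 0 0.85; 0 0 0.002 0 0 0 0.85; 0 0 0.002 0 0 0 0.85")

```text
time: 24.5
ee_pos: [0.4829, -0.3026, 0.1328]
tool_rot: [[0.206, 0.978, 0.001], [0.978, -0.206, -0.0], [-0.0, 0.001, -1.0]]
ft_force: [-0.8, 1.6, -0.2]
gripper_width: 0.0099
```

Touchdown: the hanging weight went to zero at z 0.1328, as predicted. I'll release slowly.

Request:
arm_command(steps="0 0 0.0003 0 0 0 0.85; 0 0 0.0003 0 0 0 0.7; 0 0 0.0003 0 0 0 0.5; 0 0 0.0003 0 0 0 0.2; 0 0 0.0003 0 0 0 0; 0 0 0.0003 0 0 0 0")

```text
time: 25.25
ee_pos: [0.4825, -0.3025, 0.1319]
tool_rot: [[0.206, 0.978, -0.0], [0.978, -0.206, 0.0], [-0.0, -0.0, -1.0]]
ft_force: [0.4, 0.3, 0.4]
gripper_width: 0.0426
```

Request:
arm_command(steps="0 0 -0.01 0 0 0 0; 0 0 -0.03 0 0 0 0; 0 0 -0.06 0 0 0 0; 0 0 -0.1 0 0 0 0; 0 0 -0.14 0 0 0 0; 0 0 -0.17 0 0 0 0; 0 0 -0.18 0 0 0 0; 0 0 -0.18 0 0 0 0; 0 0 -0.18 0 0 0 0")

```text
time: 26.38
ee_pos: [0.4817, -0.302, 0.3103]
tool_rot: [[0.206, 0.978, -0.002], [0.978, -0.206, 0.002], [0.001, -0.003, -1.0]]
ft_force: [-0.1, 0.6, 0.1]
gripper_width: 0.0428
```

Run:
```python
from h import *
st()
s=take('wrist','w21');P=cloud(s);q=P.reshape(-1,3)
cv2.imwrite('pics/w21c.png',cv2.resize(s['img'],None,fx=1.25,fy=1.25))
def rc(z0,z1,c,rad):
    m=(q[:,2]>z0)&(q[:,2]<z1)&(np.hypot(q[:,0]-c[0],q[:,1]-c[1])<rad);print(z0,m.sum(),np.median(q[m,2]),cv2.minAreaRect((q[m,:2]*1000).astype(np.float32)))
c=(.4828,-.3025)
rc(.145,.165,c,.06);rc(.100,.125,c,.07);rc(.036,.048,c,.12)
s=take('scene','s3');P=cloud(s);q=P.reshape(-1,3)
cv2.imwrite('pics/s3c.png',cv2.resize(s['img'][90:250,290:440],None,fx=3.7,fy=3.7,interpolation=cv2.INTER_CUBIC))
rc(.145,.165,c,.06);rc(.100,.125,c,.07)
s=take('top','t3')
a=load('top0')['img'];b=s['img']
cv2.imwrite('pics/t3c.png',np.vstack([cv2.resize(x[120:260,160:480],None,fx=2,fy=2) for x in (a,b)]))
```

```text
time 26.375
joints [-34.594, 1.4259, 99.1877, 0.0005, 79.5449, -22.6868]
joint_velocities [0.0002, 0.4302, 0.4995, -0.1463, 0.0314, 0.0351]
joint_torque [0.0072, -40.1836, -38.6415, 0.0002, -0.0039, 0.0]
ee_pos [0.4817, -0.302, 0.3103]
tool_rot [[0.2063, 0.9785, -0.0023], [0.9785, -0.2063, 0.0016], [0.0011, -0.0025, -1.0]]
ft_force [-0.1052, 0.5599, 0.0665]
wrist_torque [-0.0138, -0.0291, -0.0036]
gripper_width 0.0428
0.145 729 0.15787932292284745 ((482.76849365234375, -301.6219177246094), (71.4144058227539, 10.991991996765137), 78.28278350830078)
0.1 3007 0.10829317773871416 ((484.39990234375, -295.1448059082031), (80.18206787109375, 66.04024505615234), 78.10567474365234)
0.036 6919 0.04302937401468515 ((482.8448791503906, -304.73626708984375), (153.16165161132812, 153.58863830566406), 7.1100239753723145)
0.145 43 0.15646013383082769 ((481.3945007324219, -296.91455078125), (67.06466674804688, 12.706300735473633), 75.97120666503906)
0.1 235 0.10830560035331938 ((479.2110290527344, -292.213134765625), (90.92586517333984, 66.31816101074219), 75.20753479003906)
```

View pics/w21c.png

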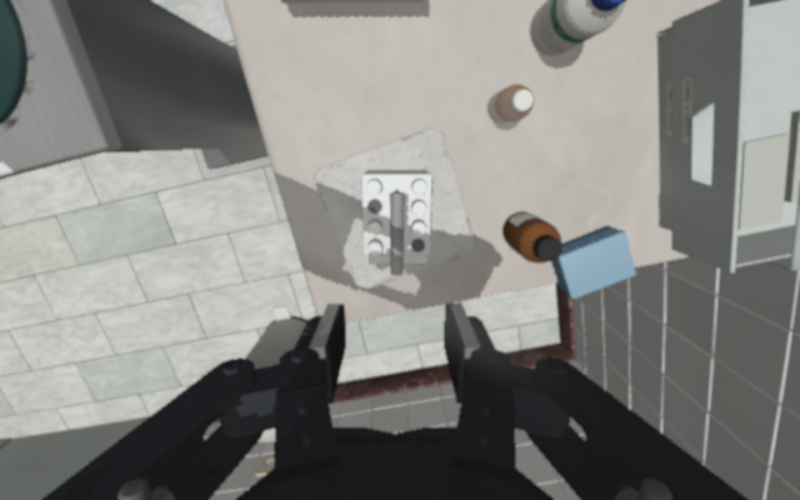

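View pics/s3c.png

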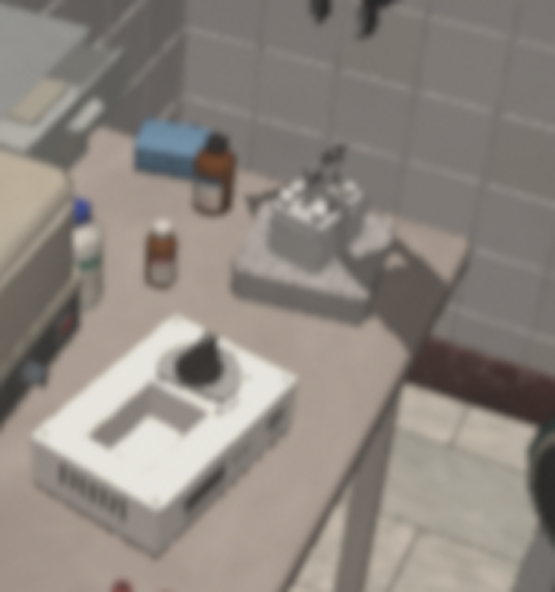

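View pics/t3c.png

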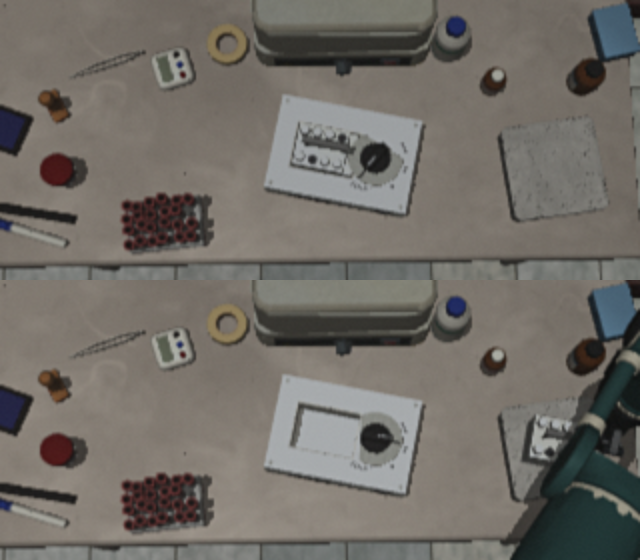

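The block is upright and within about 3 mm of the tray's middle: bar top 0.158, block top ≈ 0.107. The other objects have not moved. One last check on the selector before handing in.

Run:
```python
from h import *
for f in ['top0','t3']:
    flat(f,(.4925,-.0145))
    P=cloud(load(f)).reshape(-1,3);m=(np.hypot(P[:,0]-.4925,P[:,1]+.0145)<.025)&(P[:,2]>.105);print(f,m.sum(),np.median(P[m,2]),np.percentile(P[m,2],90),cv2.minAreaRect((P[m,:2]*1000).astype(np.float32)))
```

```text
top0 disc z 0.0789 flat -32.75 0.0225 range -34.0 -31.75 dial est -0.535
top0 69 0.11303925239105483 0.11812586414137649 ((493.36285400390625, -13.750900268554688), (13.963796615600586, 44.07807159423828), 49.685752868652344)
t3 disc z 0.0787 flat 83.75 0.0234 range 81.75 85.25 dial est 1.496
t3 72 0.1132825122248935 0.11762566919187427 ((494.2453308105469, -14.887794494628906), (44.032047271728516, 15.285916328430176), 80.62138366699219)
```

```bash
python3 -c "
from h import *
print(order.sign_off())"
```

```text
the job is handed in; nothing more can be done
None
```

The tube block is out of the mixer and standing upright on the middle of the foam tray. I handed the job in after about 26 s of robot time; no verdict was reported.

- **Selector:** I gripped the bar, pushed it to the bottom and turned it from about -0.55 to 1.04 rad. From there I turned it in small steps with a loose grip until it sprang out at about 1.5 rad. It came up before reaching 1.55, so it never neared the 1.8 limit.
- **Block:** I lifted it straight up by its bar. It passed the 7 mm lock height without resistance. On the tray it touched down with no measurable impact, the force reading going from about -3.3 N to zero.

What the last checks showed:

| Check | Reading |
|---|---|
| Selector fully out | disc and grip heights within 0.3 mm of the starting picture (top camera) |
| Dial angle | 1.50 to 1.55 rad, depending on camera and method |
| Block off the tray's middle | about 3 mm |
| Bar top | 0.158 m, as expected for an upright block on the tray |
| Rack, cup and bottle | no visible movement in the before and after pictures |
| Gripper | well clear above the block |

Two readings disagreed slightly. The top and wrist cameras differed by about 2 mm on positions, which is within the calibration. The scene camera put the block 5 to 10 mm off the others on the tray, from few points and a part-hidden view. All are well inside the 40 mm allowed. No check failed.

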